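Roll a jar along the labelling pad under a pressing board

TASK

The fresh wrap-around label on the jar lying at the white line of the green pad has to be pressed on. Take the pressing board by its handle, press it on top of the jar and roll the jar under it to the red line, pressing with about 10 N all the way (below 5 N it does not stick, above 16 N it creases), and stop the jar with its middle over the red line without the fingers touching it. Then lift the board off and put it back flat on its cork mat, leaving the jar lying still on the red line and the other goods where they stand.

Things in the scene. Friction and masses are not known exactly. Their poses are not given: they have to be found in the camera images.
- jar_center (a point): Centre of the loose round jar, lying on its side: a straight cylinder of diameter 60 mm and length 110 mm (white, yellow label, orange lid flush with the sides), 0.18 to 0.35 kg. The x axis runs along the jar; y and z turn as it rolls. It starts within 10 mm of the white line, nearly parallel to it. It rolls without slipping under the board: the board travels twice as far as the jar's centre. It stays where it is left on the level parts of the pad once it is slow.
- start_mark (a point): Middle of the white start line on top of the green labelling pad. x axis along the line, y axis in the rolling direction (towards the red line), z up. The pad is fixed, 160 mm (x) x 210 mm (y), on a black base of 170 x 220 mm, its top at the white line 26 mm above the counter; it may stand at either side of the counter, turned up to 0.35 rad.
- finish_mark (a point): The red finish line's middle, 100 mm from the white line in +y; same axes as the start mark. The point is given at the height of the white half of the pad: the red half really lies higher, by 0 to 12 mm, differently each time and not measured. A gentle ramp (slope 1 in 5) leads up to it, ending 22 mm before the red line; around the red line the pad is level. Each half of the pad sinks under load by about 1 mm per 6 N and springs back.
- board_grip (a point): Middle of the handle of the loose pressing board, 36 mm above the board's flat underside. Board: light wood, 80 mm (x) x 190 mm (y) x 12 mm thick, 0.3 kg. Handle: dark wood block in the middle, 60 mm along x, 32 mm along y, rising 45 mm above the board (top 57 mm above the underside); grip it across its 32 mm, along y, which best keeps the board level. z up. It starts on the cork mat.
- board: The same board; origin at the middle of its underside, x and y as above, z up.
- jar: The same jar; origin at its centre, x along it.
- rest: Fixed cork mat of the board, 110 mm (x) x 210 mm (y), 4 mm thick, origin at the middle of its underside, z up. At the other side of the counter from the pad; the board starts lying on it, parallel to it.
- jar_a: Bystander: standing labelled jar, 60 mm diameter, 110 mm high, beyond the pad; origin at its underside. Leave alone.
- jar_b: Bystander: the second standing jar, same size and colours. Leave alone.
- vitamins: Bystander: standing small jar with blue label, 48 mm diameter, 90 mm high. Leave alone.
- balm: Bystander: amber balm jar, 44 mm diameter, 40 mm high, between pad and cork mat. Leave alone.
- tape_roll: Bystander: brown roll of tape lying flat, 90 mm diameter, 45 mm high, at the left. Leave alone.
Things that resemble listed ones, but are neither listed nor needed, are in the scene too. What is shaped like the jar but pink is not meant.

How it is judged (in metres and radians):
On the way, in this order (a step that is already met when the one before it is completed fails the run):
1. the board presses on the jar at the white line with more than 5 N (contact force between board and jar above 5 N and y of jar_center in the frame of start_mark between -0.02 and 0.02 m), for 0.1 s.
2. the jar is over the red line (within 8 mm), still pressed by the board with more than 5 N (contact force between board and jar above 5 N and y of jar_center in the frame of finish_mark between -0.008 and 0.008 m), for 0.1 s.
At the end, for the whole second after the job is handed in: The jar lies still on the pad with its centre over the red line (within 8 mm in the rolling direction and 25 mm along the line, within 8 degrees of parallel), and the board lies released, flat and still on the cork mat, centred within 30 mm and turned less than 11 degrees from it (y of jar_center in the frame of finish_mark between -0.008 and 0.008 m and x of jar_center in the frame of finish_mark between -0.025 and 0.025 m and z of jar_center in the frame of finish_mark between 0.015 and 0.05 m and angle between the x axis of jar and the x axis of finish_mark, either way round below 0.14 rad and linear speed of each of jar, board below 0.01 m/s and horizontal distance between board and rest below 0.03 m and z of board in the frame of rest below 0.009 m and angle between board's own z axis and vertical below 0.06 rad and angle between the y axis of board and the y axis of rest, either way round below 0.2 rad and contact force between board and the fingers below 0.2 N); the robot touches nothing.
It fails at once if the board presses on the jar with more than 16 N (contact force between board and jar above 16 N).
It fails at once if the jar rolls between the lines (more than 25 mm past the white one and more than 10 mm short of the red one) with less than 5 N of pressure from the board (y of jar_center in the frame of finish_mark between -0.075 and -0.01 m and contact force between board and jar below 5 N).
It fails at once if the fingers touch the jar (contact force between the fingers and jar above 0.3 N).
It fails at once if a bystander is moved by more than 20 mm (distance of any of jar_a, jar_b, vitamins, balm, tape_roll from where it was at the start of the episode above 0.02 m).
It also fails if it takes over 72 s, if anything falls off the work surface, if the arm or the gripper's body presses on something with over 40 N, if the wrist force passes 120 N, or if a joint passes its speed limit or range.

ROBOT

A 6-joint arm with a two-finger parallel gripper is mounted at the origin on the work surface. World frame = base frame: x ahead of the robot, y to its left, z up, the work surface at z = 0. Lengths are in m, angles in degrees, forces in N, time in s.
With the tool pointing down it reaches from about 0.35 to 0.775 m from the base axis. Payload 7.3 kg.
Tool frame: the origin (TCP) lies on the mounting face of the last link; the fingertips stand 178 mm ahead of it and the grasp point (between the pads) lies 159 mm ahead of it; y points along the fingers, x is the direction in which the jaws open and shut, and the axes are right-handed (so a half turn about y gives the same grasp; the last joint's range is limited). The gripper opens to 92 mm and grips with 3 to 60 N. Pads are 19 mm wide; open, the fingers measure 130 mm over their backs; the gripper's body (75 mm by 190 mm) begins 47 mm behind the grasp point.
Start: joints at [-84.626, 19.595, 87.324, -0, 73.075, -8.365], TCP at [0.125, -0.51, 0.405] pointing down, gripper open.
Joint ranges: [-145.02, 145.02], [-44.19, 115.74], [2.07, 154.8], [-57.11, 237.11], [16.16, 152.29], [-177.93, 177.93]. Speed limits (degrees/s): [147.25, 147.25, 180, 180, 180, 180].

INTERFACE

Orientations are given as a 3x3 rotation matrix whose columns are the frame's x, y, z axes.
In Python, from bench import get_state, viewer, close_job, models gives the robot as it stands.
- The arm moves only by the tool apply_moves, never from a script. Its argument "moves" is a list of rows, each an object of numbers: "tx", "ty", "tz": the shift along the world's x, y, z scaled (see below); "ax", "ay", "az": the turn, a rotation vector about the world's x, y, z scaled (see below); "claw": the opening, from 0 (shut) to 1 (fully open). A call has exactly 5 rows; each row is the pose to reach, as a shift and turn from the pose measured when the call began; what a row does not reach only later rows make up. The controller multiplies each number of a shift by 750 mm and each number of a turn by 45 degrees. A row lasts 1/12 s, in which the tool goes at most 41.7 mm and 7.16 degrees, less where a joint would pass 70% of its speed; a pose out of reach is approached as far as the arm can. A call with a number of a shift or a turn outside -1 to 1 is refused whole. A call with a gripper value outside its range is refused whole. The fingers move at their own pace and stop on an object; "grip_force" is the grip in N (left out, the last holds). Time passes only in rows, so rows that repeat a pose let the fingers close, or fill a call up. It gives the time, the measured TCP pose, the force and the opening at its end, in the units of the state.
- get_state(): the state, without advancing time (a new reading comes with each control period).
- viewer.get_image(name): name is "scene" or "top" or "wrist"; returns a dict with "frame" (420x560x3 uint8, red, green, blue), "fx", "fy", "cx", "cy" (pixels), "rvec" (rotation vector, rad) and "tvec" (3), from world to camera coordinates, as OpenCV has them. Camera axes: x right, y down, z forward; pixel columns grow to the right and rows downward; lengths in m; the calibration is good to about 2 mm. The wrist camera is an equidistant fisheye: a pixel r from the principal point sees the ray r / f radians off the axis. A picture is of the moment at which its call begins. There is no depth.
- close_job(): hands the job in, once; it reports no verdict.
Trained networks look in a picture, given as the dict that the camera call returned (one of the last four; its "shot" number tells which), for a name from the list of things; names that differ only in an ending like _2 or _b are one class to them, and where a whole thing is asked for, a point or a joint stands for the part that bears it (a point fixed in the world has none). Each returns a list of dicts, best first, with "confidence" (0 to 1); they miss things now and then, are a little off and sometimes report something else, mostly with a low value. They report only what shows in the picture. A call takes as long as a camera call. They do not tell look-alikes from the thing itself.
- models.masks_of(picture, name): "mask" (420x560 bool, what is visible of it) and "position" ([column, row] in pixels, amid what is visible of it).
The state is a dict: "time": time; "joint_pos": joint angles; "qd": joint speeds; "tau": joint torques, N m; "position": TCP position; "ee_rot": TCP orientation; "force": force on the tool from outside, world axes, zero at the start; "moment": the same for the moment, N m; "opening": finger opening in m.
Only numpy, scipy, OpenCV 4.12 (cv2) and the standard library are available. Lean on these libraries where they do the work, as an engineer would, in place of code of your own. Each camera call takes 0.05 s, during which the arm holds its last target.

## Working session

There is one attempt and no reset: what is moved stays moved. The work goes in short steps, Python scripts to look and compute and a tool call to move; the robot and the scene stay as the last step left them, time stands still between calls to the robot, and variables do not carry over. Pictures are saved under pics/ and viewed, and the job is handed in when it is done.

Besides the shell and the picture viewer there is one more tool, called after ">>>" as a command line: name --argument value ..., lists and objects as JSON in quotes. apply_moves: Moves the arm, as the interface text tells. Its arguments: {"type":"object","properties":{"moves":{"type":"array","items":{"type":"object","properties":{"tx":{"type":"number"},"ty":{"type":"number"},"tz":{"type":"number"},"ax":{"type":"number"},"ay":{"type":"number"},"az":{"type":"number"},"claw":{"type":"number"}}}},"grip_force":{"type":"number"}},"required":["moves"]}

```bash
ls; mkdir -p pics
python3 - <<'E'
from bench import get_state, viewer
import cv2, numpy as np
s=get_state()
for k,v in s.items(): print(k,np.round(v,4).tolist())
for n in ["scene","top","wrist"]:
    p=viewer.get_image(n)
    cv2.imwrite(f"pics/{n}0.png",p["frame"][:,:,::-1])
    print(n,{k:(np.round(v,4).tolist()) for k,v in p.items() if k!="frame"})
    np.save(f"pics/{n}0.npy",p,allow_pickle=True)
E
```

```text
pics
time 0.0
joint_pos [-84.6255, 19.6371, 87.3772, -0.0012, 73.074, -8.365]
qd [0.0137, -0.0146, -0.0138, -0.0662, -0.0355, -0.0811]
tau [0.0024, -43.1229, -24.4225, 0.0719, 0.0559, -0.0001]
position [0.1247, -0.5098, 0.404]
ee_rot [[0.2375, -0.0002, 0.9714], [-0.9714, 0.0015, 0.2375], [-0.0015, -1.0, 0.0002]]
force [0.025, 0.2267, 0.3734]
moment [-0.015, -0.0018, -0.0617]
opening 0.092
scene {'fx': 423.5139, 'fy': 423.5139, 'cx': 289.9778, 'cy': 216.1915, 'rvec': [2.3251, 0.7057, -0.2481], 'tvec': [-0.5369, -0.1678, 1.1892], 'shot': 1}
top {'fx': 388.3278, 'fy': 388.3278, 'cx': 271.1531, 'cy': 211.1647, 'rvec': [2.1289, -2.1859, 0.0706], 'tvec': [0.1074, 0.6174, 1.0353], 'shot': 2}
wrist {'fx': 325.1923, 'fy': 325.1923, 'cx': 277.6387, 'cy': 214.9209, 'rvec': [-2.2824, 1.7895, 0.2646], 'tvec': [-0.524, -0.0375, 0.3909], 'shot': 3}
```

View pics/scene0.png

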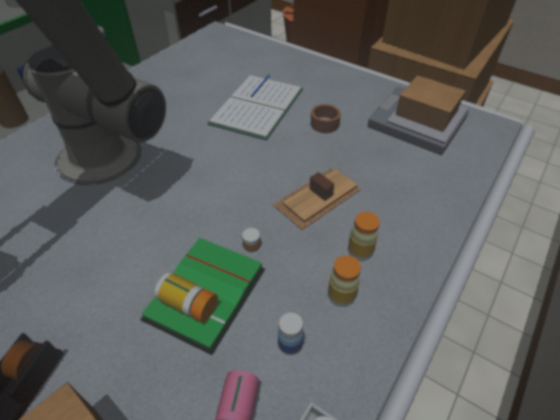

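View pics/top0.png

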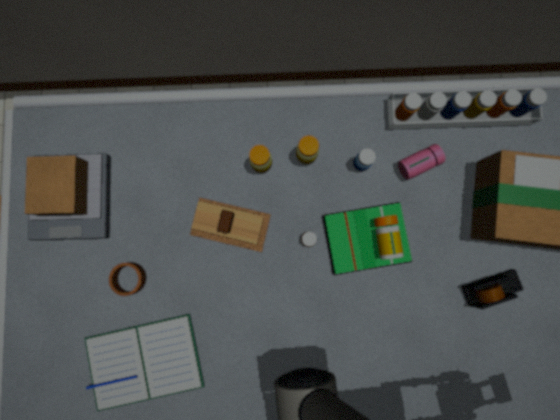

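View pics/wrist0.png

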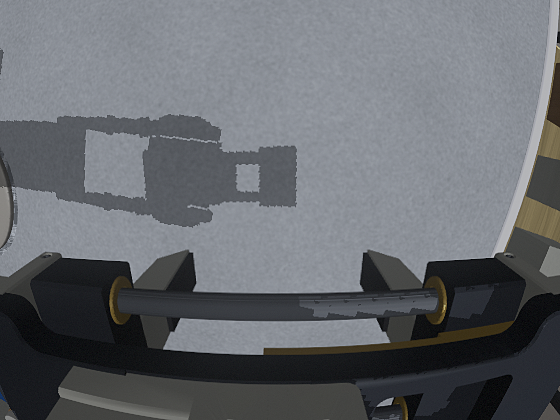

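```bash
cat > h.py <<'E'
import numpy as np, cv2
def load(n): return np.load(f"pics/{n}.npy",allow_pickle=True).item()
def K(p): return np.array([[p["fx"],0,p["cx"]],[0,p["fy"],p["cy"]],[0,0,1.]])
def rays(p,uv,fish=False):
    R=cv2.Rodrigues(np.array(p["rvec"],float))[0]; t=np.array(p["tvec"],float)
    uv=np.atleast_2d(uv).astype(float); x=(uv-[p["cx"],p["cy"]])/[p["fx"],p["fy"]]
    if fish:
        th=np.linalg.norm(x,axis=1); s=np.sin(th)/np.maximum(th,1e-9)
        d=np.c_[x*s[:,None],np.cos(th)]
    else: d=np.c_[x,np.ones(len(x))]
    return -R.T@t, d@R
def onz(p,uv,z,fish=False):
    c,d=rays(p,uv,fish); return c+d*((z-c[2])/d[:,2])[:,None]
def proj(p,X,fish=False):
    R=cv2.Rodrigues(np.array(p["rvec"],float))[0]; X=np.atleast_2d(X)
    Y=X@R.T+np.array(p["tvec"],float)
    if fish:
        r=np.linalg.norm(Y[:,:2],axis=1); th=np.arctan2(r,Y[:,2]); q=Y[:,:2]/np.maximum(r,1e-9)[:,None]*th[:,None]
    else: q=Y[:,:2]/Y[:,2:]
    return q*[p["fx"],p["fy"]]+[p["cx"],p["cy"]]
E
python3 - <<'E'
from h import *
t=load("top0"); s=load("scene0")
def crop(p,x0,y0,x1,y1,k,n): cv2.imwrite(f"pics/{n}.png",cv2.resize(p["frame"][y0:y1,x0:x1,::-1],None,fx=k,fy=k,interpolation=cv2.INTER_CUBIC))
crop(t,180,180,430,290,3,"c_top"); crop(s,130,150,370,360,3,"c_scene")
for n,uv in [("board",(229,222)),("handle",(226,222)),("red",(350,240)),("jar",(388,237)),("balm",(309,240)),("jarA",(308,145)),("jarB",(260,155)),("vit",(364,158))]: print(n,onz(t,uv,0.03).round(3))
E
```

```text
board [[0.593 0.208 0.03 ]]
handle [[0.594 0.216 0.03 ]]
red [[ 0.536 -0.121  0.03 ]]
jar [[ 0.541 -0.223  0.03 ]]
balm [[ 0.538 -0.01   0.03 ]]
jarA [[ 0.802 -0.016  0.03 ]]
jarB [[0.778 0.118 0.03 ]]
vit [[ 0.761 -0.169  0.03 ]]
```

Run:
```python
from bench import viewer,models,get_state
import numpy as np
t=viewer.get_image("top"); s=viewer.get_image("scene")
np.save("pics/top1.npy",t,allow_pickle=True);np.save("pics/scene1.npy",s,allow_pickle=True)
for nm in ["board","jar","board_grip","start_mark","finish_mark","rest","tape_roll"]:
    for q,p in (("t",t),("s",s)):
        for d in models.masks_of(p,nm)[:3]:
            print(nm,q,round(float(d["confidence"]),2),np.round(d["position"],1),int(d["mask"].sum()))
print(get_state()["time"])
```

```text
board t 0.84 [223.8 220.1] 2012
board s 0.8 [317.3 195.5] 1894
jar t 0.83 [387.1 238.4] 1003
jar t 0.7 [307.2 147.4] 516
jar t 0.67 [421.5 164. ] 1063
jar s 0.93 [344.2 278.5] 1281
jar s 0.9 [184.1 297. ] 1861
jar s 0.6 [238.6 395.1] 1665
board_grip t 0.8 [227.8 222.5] 1986
board_grip s 0.93 [316.1 194. ] 1934
start_mark t 0.94 [377.8 235.9] 1311
start_mark s 0.64 [194.5 322.6] 3125
finish_mark t 0.62 [380.5 233.4] 1561
finish_mark s 0.86 [194.7 322.3] 2877
finish_mark s 0.45 [289.7 332.5] 919
rest t 0.56 [388.3 237.6] 980
rest s 0.57 [312.7 215. ] 730
rest s 0.33 [288.  331.9] 875
tape_roll t 0.87 [113.3 278. ] 638
tape_roll t 0.18 [223.6 221.4] 1917
tape_roll s 0.93 [327.  116.1] 759
0.95
```

View pics/c_top.png

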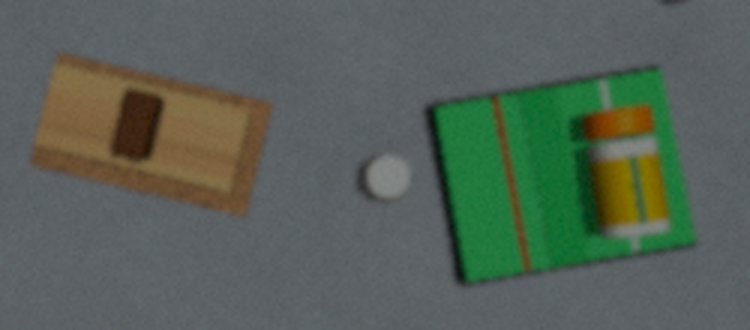

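View pics/c_scene.png

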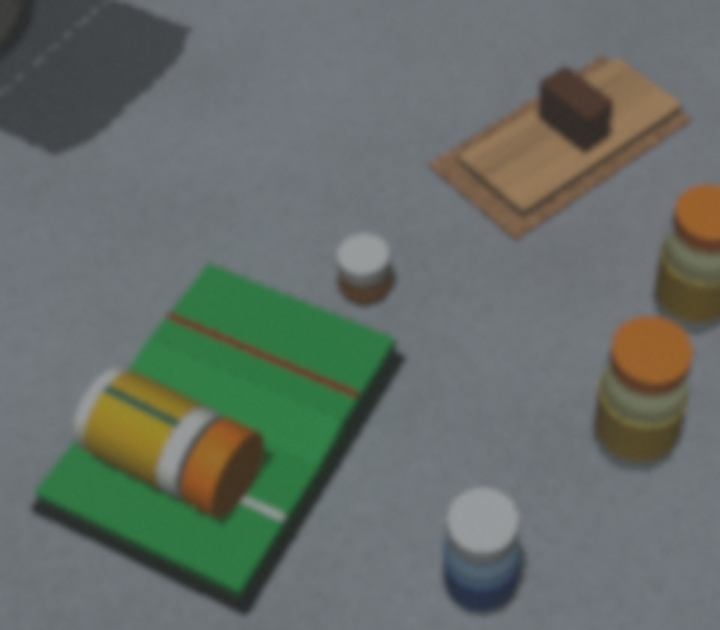

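```bash
cat > meas.py <<'E'
from h import *
from scipy.optimize import least_squares
t=load("top1"); s=load("scene1")
def masks(p):
    f=cv2.GaussianBlur(p["frame"],(0,0),0.6); hsv=cv2.cvtColor(f,cv2.COLOR_RGB2HSV); return f.astype(int),hsv
def roi(m,x0,y0,x1,y1):
    o=np.zeros_like(m); o[y0:y1,x0:x1]=m[y0:y1,x0:x1]; return o
out={}
for nm,p,box in (("t",t,(320,195,415,285)),("s",s,(135,235,270,360))):
    f,h=masks(p)
    H,S,V=h[...,0],h[...,1],h[...,2]
    green=roi((H>45)&(H<85)&(S>110),*box)
    red=roi((H<18)&(S>80)&(f[...,0]>f[...,1]+10),*box)
    cv2.imwrite(f"pics/m_{nm}.png",cv2.resize(np.dstack([red*0,green*255,red*255]).astype(np.uint8)[box[1]:box[3],box[0]:box[2]],None,fx=5,fy=5,interpolation=0))
    n,l,st,c=cv2.connectedComponentsWithStats(red.astype(np.uint8))
    print(nm,[(st[i].tolist(),c[i].round(1).tolist()) for i in range(1,n) if st[i][4]>8])
    hull=cv2.convexHull(np.argwhere(green)[:,::-1].astype(np.int32))
    for e in (2,3,4,6):
        a=cv2.approxPolyDP(hull,e,True)
        print(e,a[:,0].tolist())
E
python3 meas.py
```

```text
t [([375, 217, 10, 9, 71], [380.1, 221.5]), ([393, 217, 4, 6, 20], [394.2, 219.6])]
2 [[411, 259], [335, 273], [324, 216], [399, 203]]
3 [[411, 259], [335, 273], [324, 216], [399, 203]]
4 [[411, 259], [335, 273], [324, 216], [399, 203]]
6 [[411, 259], [335, 273], [324, 216], [399, 203]]
s [([245, 245, 13, 5, 40], [251.3, 247.3]), ([190, 290, 26, 31, 549], [202.3, 304.8])]
2 [[260, 264], [209, 347], [143, 314], [199, 239]]
3 [[260, 264], [209, 347], [143, 314], [199, 239]]
4 [[260, 264], [209, 347], [143, 314], [199, 239]]
6 [[260, 264], [209, 347], [143, 314], [199, 239]]
```

```bash
cat > meas2.py <<'E'
from h import *
from scipy.optimize import least_squares
t=load("top1"); s=load("scene1")
def linepts(p,a,b,w,fn,n=24):
    a=np.array(a,float);b=np.array(b,float);d=(b-a)/np.linalg.norm(b-a);nn=np.array([-d[1],d[0]])
    f=cv2.GaussianBlur(p["frame"],(0,0),0.5).astype(np.float32); out=[]
    for k in np.linspace(0,1,n):
        c=a+k*(b-a); o=np.linspace(-w,w,8*w+1); q=(c+o[:,None]*nn).astype(np.float32)
        v=cv2.remap(f,q[None,:,0],q[None,:,1],cv2.INTER_LINEAR)[0]; g=fn(v); g=g-np.median(g); g[g<0.4*g.max()]=0
        out.append(c+nn*(g*o).sum()/g.sum())
    return np.array(out)
red=lambda v: v[:,0]-v[:,1]
wh=lambda v: v[:,0]+v[:,2]-v[:,1]*.5
c=lambda u,v:(180+u/3,180+v/3)
e=lambda u,v:(130+u/3,150+v/3)
R_t=linepts(t,c(498,110),c(524,260),4,red); R_s=linepts(s,e(180,320),e(345,385),4,red)
W_t=np.r_[linepts(t,c(603,84),c(606,98),4,wh,5),linepts(t,c(635,240),c(635,246),3,wh,3)]
W_s=linepts(s,e(252,503),e(278,516),4,wh,5)
print(R_t[:2],R_t[-2:],W_t,W_s)
ct=np.array([[411,259],[335,273],[324,216],[399,203]])+0.; cs=np.array([[260,264],[209,347],[143,314],[199,239]])+0.
# param: start x,y,yaw,h,pad offset of y range (ylo)
def perp(P,A,B):
    d=(B-A)/np.linalg.norm(B-A); return (P-A)@np.array([-d[1],d[0]])
def model(q):
    x,y,a,h,yl=q; ex=np.array([np.cos(a),np.sin(a),0]);ey=np.array([-np.sin(a),np.cos(a),0]);o=np.array([x,y,.026])
    return lambda X,Y,Z=0:o+X*ex+Y*ey+np.array([0,0,Z])
def res(q):
    m=model(q);h=q[3]; r=[]
    for p,Rp,Wp in ((t,R_t,W_t),(s,R_s,W_s)):
        A,B=proj(p,[m(-.08,.1,h),m(.08,.1,h)]); r+=list(perp(Rp,A,B)/np.sqrt(len(Rp))*3)
        A,B=proj(p,[m(-.08,0),m(.08,0)]); r+=list(perp(Wp,A,B)/np.sqrt(len(Wp))*3)
    yl=q[4]
    # corners t: right-bottom(near,white),left-bottom(near,red),left-top(far,red),right-top
    T=proj(t,[m(-.08,yl),m(-.08,yl+.21,h),m(.08,yl+.21,h),m(.08,yl)]); r+=list(((T-ct)*0.7).ravel())
    S=proj(s,[m(.08,yl+.21,h),m(.08,yl),m(-.08,yl),m(-.08,yl+.21,h)]); r+=list(((S-cs)*0.7).ravel())
    return np.array(r)
f=least_squares(res,[.54,-.22,.18,.006,-.055],loss="soft_l1")
q=f.x; print("pad",q.round(4),"cost",f.cost); m=model(q); print("start",m(0,0),"finish",m(0,.1))
r=res(q); print(r[-16:].reshape(-1,2).round(1)); np.save("pad.npy",q)
E
python3 meas2.py
```

```text
[[345.46151768 216.7600036 ]
 [345.8760512  218.92737818]] [[354.42408756 264.46948666]
 [354.89249929 266.62752234]] [[380.60264204 208.08514814]
 [380.8719301  209.24768165]
 [381.1120278  210.41647023]
 [381.35398096 211.58486122]
 [381.62113239 212.74785258]
 [390.96229437 260.        ]
 [391.18791799 261.        ]
 [391.31078901 262.        ]] [[214.06575437 317.53515792]
 [216.31274274 318.45784785]
 [218.5003371  319.4993258 ]
 [220.67807117 320.56052433]
 [222.85590283 321.62152767]]
pad [ 0.5489 -0.2195  0.1407  0.0051 -0.0558] cost 5.230188577003944
start [ 0.54889612 -0.21948536  0.026     ] finish [ 0.53487319 -0.12047345  0.026     ]
[[ 0.9  0.7]
 [ 0.3 -0. ]
 [ 0.6 -1. ]
 [ 1.  -0.7]
 [ 1.3 -1. ]
 [ 0.4 -0.2]
 [-1.5 -0.5]
 [ 0.4 -1.2]]
```

```bash
cat >> meas2.py <<'E'
print("---")
for n,p,L,z in (("red t",t,R_t,.031),("red s",s,R_s,.031),("wh t",t,W_t,.026),("wh s",s,W_s,.026)):
    X=onz(p,L,z); d=np.polyfit(X[:,0],X[:,1],1); print(n,X[0],X[-1],"yaw",np.arctan(d[0]))
from bench import models
def fitbox(corn_t,corn_s,w,l,z,nm):
    def rr(q):
        x,y,a=q; ex=np.array([np.cos(a),np.sin(a),0]);ey=np.array([-np.sin(a),np.cos(a),0]);o=np.array([x,y,z])
        P=[o+i*w/2*ex+j*l/2*ey for i,j in ((1,1),(1,-1),(-1,-1),(-1,1))] #far-left far-right near-right near-left (top view)
        return np.r_[(proj(t,P)-corn_t).ravel(),(proj(s,P)-corn_s).ravel()]
    f=least_squares(rr,[.59,.21,-.23],loss="soft_l1"); print(nm,f.x.round(4)); r=f.fun.reshape(-1,2); print(r.round(1).tolist())
# mat: crop coords
fitbox(np.array([c(57,54),c(271,100),c(245,214),c(31,163)]),np.array([e(603,57),e(690,120),e(518,238),e(431,165)])[[1,2,3,0]],.11,.21,.004,"mat")
E
python3 meas2.py | sed -n '/---/,$p'
python3 - <<'E'
from h import *
t=load("top1"); s=load("scene1")
def crop(p,x0,y0,x1,y1,k,n): cv2.imwrite(f"pics/{n}.png",cv2.convertScaleAbs(cv2.resize(p["frame"][y0:y1,x0:x1,::-1],None,fx=k,fy=k,interpolation=cv2.INTER_CUBIC),alpha=1.5))
crop(t,185,190,280,260,8,"b_top"); crop(s,268,160,368,235,8,"b_scene")
E
```

```text
---
red t [ 0.59901098 -0.11121526  0.031     ] [ 0.46377302 -0.13065241  0.031     ] yaw 0.1431157326773895
red s [ 0.46672913 -0.12995231  0.031     ] [ 0.60152188 -0.11033128  0.031     ] yaw 0.1419938003824463
wh t [ 0.62057106 -0.20866962  0.026     ] [ 0.47360299 -0.22977584  0.026     ] yaw 0.14256496382829575
wh s [ 0.60374586 -0.21240158  0.026     ] [ 0.62373751 -0.20961016  0.026     ] yaw 0.13602242759732505
mat [ 0.5908  0.2079 -0.2519]
[[0.0, -1.5], [0.6, -0.5], [0.4, -0.3], [-0.7, -0.1], [0.5, -1.1], [-0.3, 0.2], [-1.1, -0.5], [-0.5, -1.2]]
```

View pics/b_top.png

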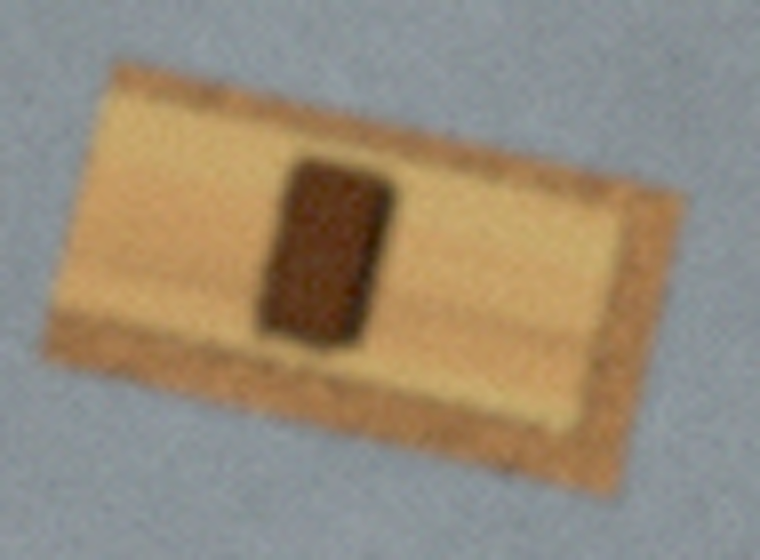

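View pics/b_scene.png

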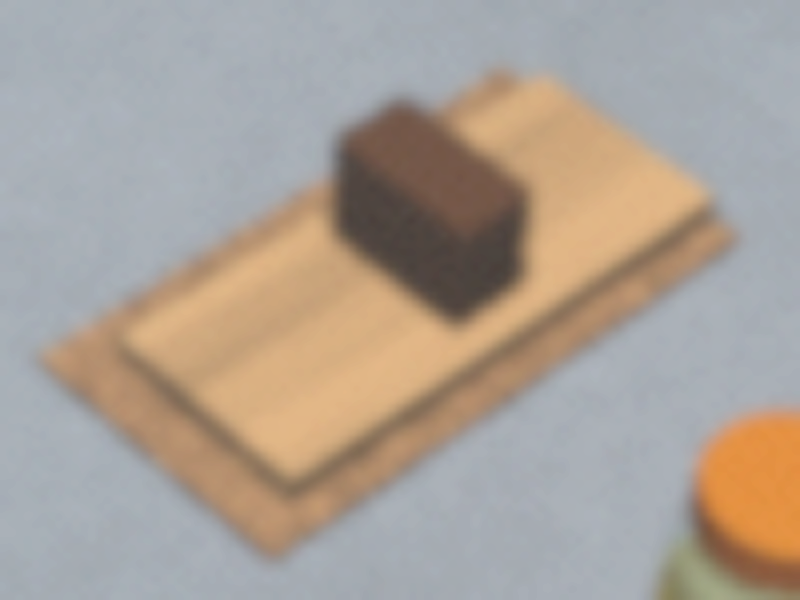

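```bash
cat > meas3.py <<'E'
exec(open("meas2.py").read().split('# mat: crop')[0])
a=lambda L:np.array(L)/8.+[185,190]-.44
b=lambda L:np.array(L)/8.+[268,160]-.44
print("=====")
fitbox(a([(118,62),(686,190),(615,497),(43,352)]),b([(738,238),(275,558),(42,357),(500,68)]),.11,.21,.004,"mat")
fitbox(a([(112,93),(622,205),(572,432),(57,305)]),b([(712,197),(292,488),(122,343),(548,77)]),.08,.19,.016,"board")
fitbox(a([(300,162),(395,178),(355,348),(260,330)]),b([(525,190),(462,240),(340,150),(402,98)]),.06,.032,.061,"handle")
# jar: silhouettes of the top: lid/white/yellow
q=np.load("pad.npy")
E
python3 meas3.py | sed -n '/=====/,$p'
python3 - <<'E'
from h import *
t=load("top1"); s=load("scene1")
def crop(p,x0,y0,x1,y1,k,n): cv2.imwrite(f"pics/{n}.png",cv2.convertScaleAbs(cv2.resize(p["frame"][y0:y1,x0:x1,::-1],None,fx=k,fy=k,interpolation=cv2.INTER_CUBIC),alpha=1.5))
crop(t,340,200,420,280,7,"j_top"); crop(s,145,260,235,340,7,"j_scene")
E
```

```text
=====
mat [ 0.59    0.208  -0.2567]
[[-0.2, -0.7], [0.7, 0.0], [0.5, -0.1], [-0.4, 0.8], [0.5, -0.4], [-0.1, -0.0], [-0.6, -0.0], [0.4, -0.4]]
board [ 0.5961  0.2138 -0.257 ]
[[-0.3, -1.3], [1.7, 0.1], [1.2, -0.3], [-0.4, -0.1], [0.7, -0.2], [0.2, -0.6], [-0.4, -0.6], [-0.8, -0.7]]
handle [ 0.5945  0.2125 -0.2455]
[[0.4, -1.1], [0.1, -0.6], [-0.1, 0.1], [0.2, -0.3], [1.1, -0.0], [-0.1, -0.2], [-2.0, -1.6], [-0.7, -0.9]]
```

View pics/j_top.png

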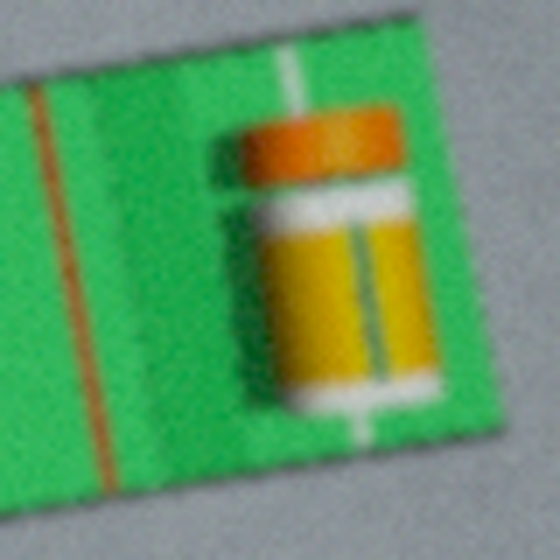

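View pics/j_scene.png

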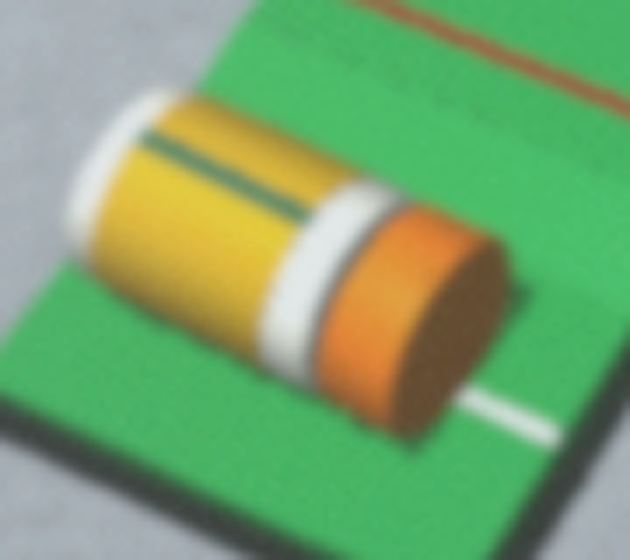

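```bash
cat > jar.py <<'E'
from h import *
from scipy.optimize import least_squares
def cyl(x,y,a,z,r=.03,l=.11):
    ex=np.array([np.cos(a),np.sin(a),0]);ey=np.array([-np.sin(a),np.cos(a),0]);P=[]
    for k in (-l/2,l/2):
        for th in np.linspace(0,2*np.pi,60): P.append(np.array([x,y,z])+k*ex+r*(np.cos(th)*ey+np.sin(th)*np.array([0,0,1])))
    return np.array(P)
def edges(p,P):  # hull signed dists
    return cv2.convexHull(proj(p,P).astype(np.float32))
def fit(obs,z,x0):
    def rr(q):
        r=[]
        for p,E in obs:
            h=edges(p,cyl(*q,z)); r+=[cv2.pointPolygonTest(h,(float(u),float(v)),True) for u,v in E]
        return r
    f=least_squares(rr,x0,diff_step=1e-3,loss="soft_l1"); return f.x,np.round(f.fun,1)
if __name__=="__main__":
    t=load("top1"); s=load("scene1")
    A=np.array([(245,150),(262,230),(275,320),(285,380),(403,130),(412,200),(425,280),(440,360),(325,113),(365,400)])/7+[340,200]-.43
    B=np.array([(240,110),(340,160),(450,215),(110,275),(200,328),(300,378),(360,415),(505,250),(508,290),(415,435),(75,185),(120,110)])/7+[145,260]-.43
    q=np.load("pad.npy")
    for o in ([(t,A)],[(s,B)],[(t,A),(s,B)]):
        x,r=fit(o,.056,[.54,-.22,.14]); d=x[:2]-q[:2]; a=q[2]
        print(x.round(4),"in pad: ",d@[np.cos(a),np.sin(a)],d@[-np.sin(a),np.cos(a)],r)
    print([rays(p,(0,0))[0] for p in (t,s)])
E
python3 jar.py
```

```text
[ 0.5429 -0.218   0.113 ] in pad:  -0.005755364730840795 0.0023371267748429248 [0.4 1.  0.7 0.7 0.4 0.8 0.9 0.7 0.9 0.8]
[ 0.5405 -0.2169  0.0755] in pad:  -0.007933009877094327 0.0037232845264158383 [1.  0.7 0.4 0.6 0.3 1.  0.6 0.8 0.5 0.1 0.6 0.4]
[ 0.541  -0.2174  0.0932] in pad:  -0.007481587916653335 0.003155830290075695 [0.4 1.1 1.1 1.3 0.4 0.6 0.5 0.1 0.2 1.5 0.5 0.5 0.4 1.3 0.7 1.1 0.5 1.
 0.6 0.3 0.5 0.2]
[array([0.51732273, 0.05979418, 1.09233883]), array([ 0.94262999, -0.47486567,  0.78521234])]
```

>>> apply_moves --moves '[{"tx":0.05,"ty":0.03,"az":-0.15,"claw":1},{"tx":0.1,"ty":0.06,"az":-0.3,"claw":1},{"tx":0.15,"ty":0.09,"az":-0.45,"claw":1},{"tx":0.2,"ty":0.12,"az":-0.6,"claw":1},{"tx":0.24,"ty":0.15,"az":-0.62,"claw":1}]' --grip_force 50

```text
$.moves[0]: bad value
```

>>> apply_moves --moves '[{"tx":0.05,"ty":0.03,"tz":0,"ax":0,"ay":0,"az":-0.15,"claw":1},{"tx":0.1,"ty":0.06,"tz":0,"ax":0,"ay":0,"az":-0.3,"claw":1},{"tx":0.15,"ty":0.09,"tz":0,"ax":0,"ay":0,"az":-0.45,"claw":1},{"tx":0.2,"ty":0.12,"tz":0,"ax":0,"ay":0,"az":-0.6,"claw":1},{"tx":0.24,"ty":0.15,"tz":0,"ax":0,"ay":0,"az":-0.62,"claw":1}]' --grip_force 50

```text
time: 1.37
position: [0.2902, -0.4077, 0.4049]
ee_rot: [[-0.251, 0.0, 0.968], [-0.968, -0.001, -0.251], [0.001, -1.0, 0.0]]
force: [0.9, -1.1, 1.1]
opening: 0.0914
```

>>> apply_moves --moves '[{"tx":0.035,"ty":0.042,"tz":0,"ax":0,"ay":0,"az":0,"claw":1},{"tx":0.07,"ty":0.084,"tz":0,"ax":0,"ay":0,"az":0,"claw":1},{"tx":0.105,"ty":0.126,"tz":0,"ax":0,"ay":0,"az":0,"claw":1},{"tx":0.14,"ty":0.168,"tz":0,"ax":0,"ay":0,"az":0,"claw":1},{"tx":0.175,"ty":0.21,"tz":0,"ax":0,"ay":0,"az":0,"claw":1}]'

```text
time: 1.78
position: [0.4223, -0.2484, 0.4051]
ee_rot: [[-0.251, 0.0, 0.968], [-0.968, -0.001, -0.251], [0.001, -1.0, 0.001]]
force: [0.6, -0.6, 0.1]
opening: 0.0918
```

>>> apply_moves --moves '[{"tx":0.03,"ty":0.045,"tz":0,"ax":0,"ay":0,"az":0,"claw":1},{"tx":0.06,"ty":0.09,"tz":0,"ax":0,"ay":0,"az":0,"claw":1},{"tx":0.09,"ty":0.135,"tz":0,"ax":0,"ay":0,"az":0,"claw":1},{"tx":0.12,"ty":0.18,"tz":0,"ax":0,"ay":0,"az":0,"claw":1},{"tx":0.15,"ty":0.225,"tz":0,"ax":0,"ay":0,"az":0,"claw":1}]'

```text
time: 2.2
position: [0.5356, -0.0777, 0.4052]
ee_rot: [[-0.251, 0.001, 0.968], [-0.968, -0.001, -0.251], [0.001, -1.0, 0.001]]
force: [0.5, -0.9, -0.2]
opening: 0.0915
```

>>> apply_moves --moves '[{"tx":0.012,"ty":0.05,"tz":0,"ax":0,"ay":0,"az":0,"claw":1},{"tx":0.025,"ty":0.1,"tz":-0.01,"ax":0,"ay":0,"az":0,"claw":1},{"tx":0.04,"ty":0.15,"tz":-0.03,"ax":0,"ay":0,"az":0,"claw":1},{"tx":0.052,"ty":0.2,"tz":-0.05,"ax":0,"ay":0,"az":0,"claw":1},{"tx":0.06,"ty":0.25,"tz":-0.07,"ax":0,"ay":0,"az":0,"claw":1}]'

```text
time: 2.62
position: [0.581, 0.1118, 0.3522]
ee_rot: [[-0.251, 0.002, 0.968], [-0.968, -0.001, -0.251], [0.001, -1.0, 0.002]]
force: [-0.2, -0.7, -0.3]
opening: 0.0918
```

>>> apply_moves --moves '[{"tx":0.02,"ty":0.05,"tz":-0.02,"ax":0,"ay":0,"az":0,"claw":1},{"tx":0.026,"ty":0.1,"tz":-0.04,"ax":0,"ay":0,"az":0,"claw":1},{"tx":0.026,"ty":0.145,"tz":-0.05,"ax":0,"ay":0,"az":0,"claw":1},{"tx":0.026,"ty":0.145,"tz":-0.05,"ax":0,"ay":0,"az":0,"claw":1},{"tx":0.026,"ty":0.145,"tz":-0.05,"ax":0,"ay":0,"az":0,"claw":1}]'

```text
time: 3.03
position: [0.6, 0.2226, 0.3135]
ee_rot: [[-0.248, -0.0, 0.969], [-0.969, -0.002, -0.248], [0.002, -1.0, 0.0]]
force: [0.4, -0.2, 0.4]
opening: 0.0921
```

Run:
```python
from bench import get_state, viewer
from h import *
s=get_state(); print(s["position"],s["force"],s["time"],s["joint_pos"])
p=viewer.get_image("wrist"); np.save("pics/w1.npy",p,allow_pickle=True); cv2.imwrite("pics/w1.png",p["frame"][:,:,::-1])
c=proj(p,[[.5945,.2125,.061]],True); print(c, rays(p,(0,0),True)[0])
s=get_state(); print(s["position"],s["force"],s["time"])
```

```text
[0.60002995 0.22256799 0.31345442] [ 0.44825215 -0.20018415  0.43594504] 3.0333 [ 1.35176065e+01  3.59952467e+01  7.49141884e+01 -1.09898558e-01
  6.91221715e+01  1.17896772e+02]
[[291.70117535 227.43858714]] [0.67473695 0.20371453 0.29396494]
[0.60036695 0.22106182 0.31427078] [-1.01686247 -0.73480973  0.99314294] 3.0833
```

View pics/w1.png

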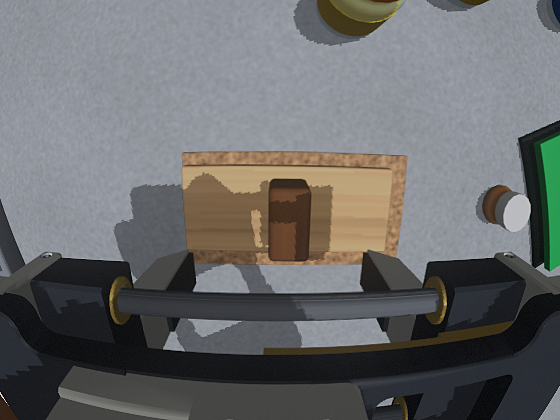

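```bash
cat > ov.py <<'E'
from h import *
from scipy.optimize import least_squares
p=load("w1"); 
def box(x,y,a,w,l,z):
    ex=np.array([np.cos(a),np.sin(a),0]);ey=np.array([-np.sin(a),np.cos(a),0])
    return np.array([np.array([x,y,z])+i*w/2*ex+j*l/2*ey for i,j in ((1,1),(1,-1),(-1,-1),(-1,1))])
for n,b in (("mat",(.59,.208,-.2567,.11,.21,.004)),("board",(.5961,.2138,-.257,.08,.19,.016)),("handle",(.5945,.2125,-.2455,.06,.032,.061))):
    print(n,proj(p,box(*b),True).round(0).tolist())
b=np.zeros(0)
obs={"handle":(np.array([(269,179),(310,179),(310,261),(268,261)]),.06,.032,.061),"mat":(np.array([(182,152),(407,155),(397,263)]),.11,.21,.004)}
for n,(o,w,l,z) in obs.items():
    k=len(o); f=least_squares(lambda q:(proj(p,box(*q,w,l,z),True)[:k]-o).ravel(),[.59,.21,-.25]); print(n,f.x.round(4),f.fun.round(1))
cv2.imwrite("pics/w1c.png",cv2.resize(p["frame"][140:280,170:420,::-1],None,fx=3.2,fy=3.2,interpolation=cv2.INTER_CUBIC))
E
python3 ov.py
```

```text
mat [[181.0, 153.0], [407.0, 156.0], [395.0, 263.0], [189.0, 263.0]]
board [[181.0, 166.0], [394.0, 168.0], [385.0, 250.0], [187.0, 250.0]]
handle [[270.0, 189.0], [314.0, 189.0], [311.0, 263.0], [271.0, 263.0]]
handle [ 0.5998  0.2131 -0.2465] [-1.4  3.   1.4  3.  -0.7 -3.6  0.6 -3.3]
mat [ 0.59    0.2066 -0.2541] [ 0.1  0.4  0.8  0.  -1.  -0.6]
```

View pics/w1c.png

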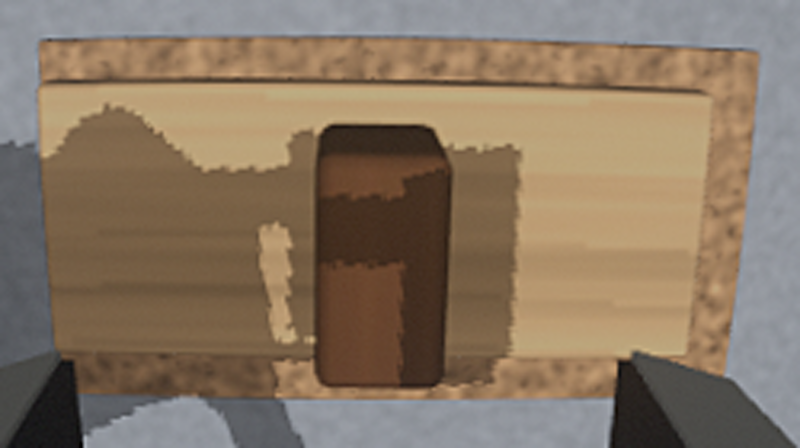

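>>> apply_moves --moves '[{"tx":-0.007,"ty":-0.01,"tz":-0.03,"ax":0,"ay":0,"az":0,"claw":1},{"tx":-0.007,"ty":-0.01,"tz":-0.06,"ax":0,"ay":0,"az":0,"claw":1},{"tx":-0.007,"ty":-0.01,"tz":-0.09,"ax":0,"ay":0,"az":0,"claw":1},{"tx":-0.007,"ty":-0.01,"tz":-0.12,"ax":0,"ay":0,"az":0,"claw":1},{"tx":-0.007,"ty":-0.01,"tz":-0.13,"ax":0,"ay":0,"az":0,"claw":1}]'

```text
time: 3.5
position: [0.5946, 0.2115, 0.2144]
ee_rot: [[-0.252, -0.003, 0.968], [-0.968, -0.003, -0.252], [0.004, -1.0, -0.002]]
force: [-0.8, -1.5, 0.5]
opening: 0.0923
```

>>> apply_moves --moves '[{"tx":0,"ty":0.003,"tz":-0.01,"ax":0,"ay":0,"az":0,"claw":1},{"tx":0,"ty":0.003,"tz":-0.02,"ax":0,"ay":0,"az":0,"claw":1},{"tx":0,"ty":0.003,"tz":-0.02,"ax":0,"ay":0,"az":0,"claw":1},{"tx":0,"ty":0.003,"tz":-0.02,"ax":0,"ay":0,"az":0,"claw":1},{"tx":0,"ty":0.003,"tz":-0.02,"ax":0,"ay":0,"az":0,"claw":1}]'

```text
time: 3.92
position: [0.595, 0.2137, 0.2005]
ee_rot: [[-0.252, -0.001, 0.968], [-0.968, -0.003, -0.252], [0.003, -1.0, -0.0]]
force: [-0.3, -0.1, 0.5]
opening: 0.0917
```

```bash
cat > st.py <<'E'
from bench import get_state
import numpy as np
s=get_state()
for k in ("time","position","force","moment","opening"): print(k,np.round(s[k],4).tolist())
R=np.array(s["ee_rot"]); print("x",R[:,0].round(4),"y",R[:,1].round(4),"yawx",np.degrees(np.arctan2(R[1,0],R[0,0])).round(2))
E
python3 st.py; python3 st.py
```

```text
time 3.9167
position [0.595, 0.2137, 0.2005]
force [-0.2948, -0.065, 0.5333]
moment [-0.0049, -0.0069, 0.0535]
opening 0.0917
x [-0.2518 -0.9678  0.0029] y [-9.0e-04 -2.8e-03 -1.0e+00] yawx -104.58
time 3.9167
position [0.595, 0.2137, 0.2005]
force [-0.2948, -0.065, 0.5333]
moment [-0.0049, -0.0069, 0.0535]
opening 0.0917
x [-0.2518 -0.9678  0.0029] y [-9.0e-04 -2.8e-03 -1.0e+00] yawx -104.58
```

>>> apply_moves --moves '[{"tx":0,"ty":0,"tz":-0.001,"ax":0,"ay":0,"az":0,"claw":0.6},{"tx":0,"ty":0,"tz":-0.001,"ax":0,"ay":0,"az":0,"claw":0.4},{"tx":0,"ty":0,"tz":-0.001,"ax":0,"ay":0,"az":0,"claw":0.2},{"tx":0,"ty":0,"tz":-0.001,"ax":0,"ay":0,"az":0,"claw":0},{"tx":0,"ty":0,"tz":-0.001,"ax":0,"ay":0,"az":0,"claw":0}]' --grip_force 60

```text
time: 4.33
position: [0.595, 0.2138, 0.1999]
ee_rot: [[-0.252, -0.001, 0.968], [-0.968, -0.003, -0.252], [0.003, -1.0, -0.0]]
force: [-0.1, -0.7, 0.2]
opening: 0.0633
```

>>> apply_moves --moves '[{"tx":0,"ty":0,"tz":0,"ax":0,"ay":0,"az":0,"claw":0},{"tx":0,"ty":0,"tz":0,"ax":0,"ay":0,"az":0,"claw":0},{"tx":0,"ty":0,"tz":0,"ax":0,"ay":0,"az":0,"claw":0},{"tx":0,"ty":0,"tz":0,"ax":0,"ay":0,"az":0,"claw":0},{"tx":0,"ty":0,"tz":0,"ax":0,"ay":0,"az":0,"claw":0}]'

```text
time: 4.75
position: [0.5951, 0.2139, 0.2]
ee_rot: [[-0.252, -0.0, 0.968], [-0.968, -0.002, -0.252], [0.003, -1.0, 0.0]]
force: [-0.5, 0.4, -0.2]
opening: 0.0315
```

>>> apply_moves --moves '[{"tx":0,"ty":0,"tz":0,"ax":0,"ay":0,"az":0,"claw":0},{"tx":0,"ty":0,"tz":0.02,"ax":0,"ay":0,"az":0,"claw":0},{"tx":0,"ty":0,"tz":0.05,"ax":0,"ay":0,"az":0,"claw":0},{"tx":0,"ty":0,"tz":0.09,"ax":0,"ay":0,"az":0,"claw":0},{"tx":0,"ty":0,"tz":0.13,"ax":0,"ay":0,"az":0,"claw":0}]'

```text
time: 5.17
position: [0.5946, 0.2137, 0.2971]
ee_rot: [[-0.252, -0.004, 0.968], [-0.968, -0.003, -0.252], [0.004, -1.0, -0.003]]
force: [0.7, 0.3, -3.6]
opening: 0.0316
```

>>> apply_moves --moves '[{"tx":0,"ty":-0.02,"tz":0.03,"ax":0,"ay":0,"az":0,"claw":0},{"tx":-0.005,"ty":-0.06,"tz":0.05,"ax":0,"ay":0,"az":0.05,"claw":0},{"tx":-0.01,"ty":-0.11,"tz":0.06,"ax":0,"ay":0,"az":0.1,"claw":0},{"tx":-0.015,"ty":-0.16,"tz":0.06,"ax":0,"ay":0,"az":0.15,"claw":0},{"tx":-0.02,"ty":-0.21,"tz":0.06,"ax":0,"ay":0,"az":0.2,"claw":0}]'

```text
time: 5.58
position: [0.579, 0.055, 0.3424]
ee_rot: [[-0.094, -0.003, 0.996], [-0.996, -0.004, -0.094], [0.004, -1.0, -0.003]]
force: [1.2, 0.3, -4.4]
opening: 0.0315
```

>>> apply_moves --moves '[{"tx":-0.008,"ty":-0.05,"tz":0,"ax":0,"ay":0,"az":0.05,"claw":0},{"tx":-0.016,"ty":-0.1,"tz":0,"ax":0,"ay":0,"az":0.1,"claw":0},{"tx":-0.024,"ty":-0.15,"tz":0,"ax":0,"ay":0,"az":0.15,"claw":0},{"tx":-0.032,"ty":-0.2,"tz":0,"ax":0,"ay":0,"az":0.2,"claw":0},{"tx":-0.04,"ty":-0.25,"tz":0,"ax":0,"ay":0,"az":0.25,"claw":0}]'

```text
time: 6.0
position: [0.5481, -0.1342, 0.342]
ee_rot: [[0.104, -0.003, 0.995], [-0.995, -0.004, 0.104], [0.004, -1.0, -0.004]]
force: [0.8, 0.2, -4.0]
opening: 0.0315
```

>>> apply_moves --moves '[{"tx":0,"ty":-0.05,"tz":0,"ax":0,"ay":0,"az":0.01,"claw":0},{"tx":0,"ty":-0.1,"tz":-0.01,"ax":0,"ay":0,"az":0.02,"claw":0},{"tx":0,"ty":-0.15,"tz":-0.025,"ax":0,"ay":0,"az":0.02,"claw":0},{"tx":0,"ty":-0.175,"tz":-0.045,"ax":0,"ay":0,"az":0.02,"claw":0},{"tx":0,"ty":-0.175,"tz":-0.05,"ax":0,"ay":0,"az":0.02,"claw":0}]'

```text
time: 6.42
position: [0.5468, -0.2695, 0.3014]
ee_rot: [[0.115, -0.007, 0.993], [-0.993, -0.004, 0.115], [0.003, -1.0, -0.007]]
force: [-0.0, 0.9, -3.6]
opening: 0.0316
```

>>> apply_moves --moves '[{"tx":0,"ty":0,"tz":0,"ax":0,"ay":0,"az":0,"claw":0},{"tx":0,"ty":0,"tz":0,"ax":0,"ay":0,"az":0,"claw":0},{"tx":0,"ty":0,"tz":0,"ax":0,"ay":0,"az":0,"claw":0},{"tx":0,"ty":0,"tz":0,"ax":0,"ay":0,"az":0,"claw":0},{"tx":0,"ty":0,"tz":0,"ax":0,"ay":0,"az":0,"claw":0}]'

```text
time: 6.83
position: [0.5472, -0.2685, 0.3022]
ee_rot: [[0.116, -0.006, 0.993], [-0.993, -0.004, 0.116], [0.004, -1.0, -0.006]]
force: [1.1, -0.1, -2.5]
opening: 0.0319
```

```bash
python3 st.py
python3 - <<'E'
from bench import get_state, viewer
from h import *
F=[];Z=[]
for n in ("top","scene","wrist","top","scene"):
    p=viewer.get_image(n); np.save(f"pics/{n}2.npy",p,allow_pickle=True); cv2.imwrite(f"pics/{n}2.png",p["frame"][:,:,::-1]); s=get_state();F.append(s["force"]);Z.append(s["position"])
print(np.round(F,2));print(np.round(Z,4))
E
```

```text
time 6.8333
position [0.5472, -0.2685, 0.3022]
force [1.0646, -0.1458, -2.4963]
moment [0.0503, 0.0181, 0.0515]
opening 0.0319
x [ 0.1162 -0.9932  0.0035] y [-0.0056 -0.0042 -1.    ] yawx -83.33
[[-0.14  0.79 -3.55]
 [ 0.67  0.11 -3.33]
 [ 0.13  0.38 -3.02]
 [-0.87 -0.7  -3.2 ]
 [-0.72 -0.96 -3.16]]
[[ 0.5472 -0.2686  0.3022]
 [ 0.5471 -0.2688  0.3021]
 [ 0.5471 -0.269   0.302 ]
 [ 0.547  -0.2691  0.3018]
 [ 0.547  -0.2692  0.3017]]
```

View pics/scene2.png

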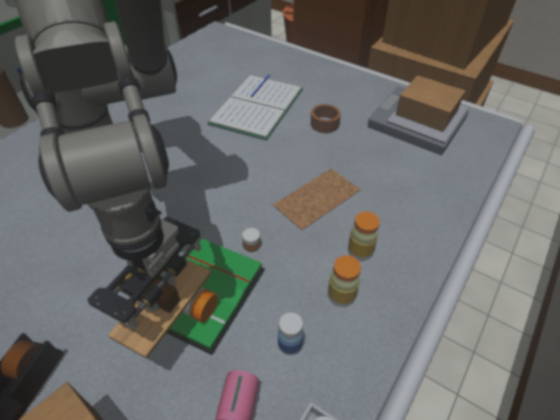

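View pics/top2.png

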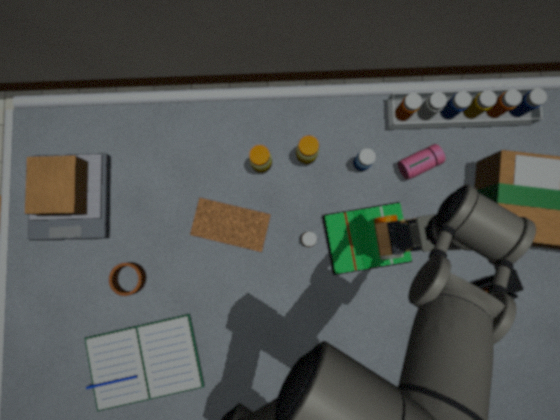

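View pics/wrist2.png

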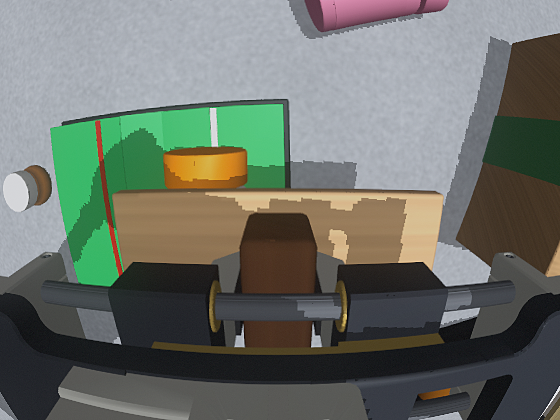

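>>> apply_moves --moves '[{"tx":0,"ty":0.004,"tz":-0.008,"ax":0,"ay":0,"az":0,"claw":0},{"tx":0,"ty":0.004,"tz":-0.015,"ax":0,"ay":0,"az":0,"claw":0},{"tx":0,"ty":0.004,"tz":-0.018,"ax":0,"ay":0,"az":0,"claw":0},{"tx":0,"ty":0.004,"tz":-0.018,"ax":0,"ay":0,"az":0,"claw":0},{"tx":0,"ty":0.004,"tz":-0.018,"ax":0,"ay":0,"az":0,"claw":0}]'

```text
time: 7.5
position: [0.5469, -0.2662, 0.2878]
ee_rot: [[0.115, -0.007, 0.993], [-0.993, -0.003, 0.115], [0.003, -1.0, -0.007]]
force: [-0.2, 0.9, -3.0]
opening: 0.0322
```

```bash
python3 st.py
```

```text
time 7.5
position [0.5469, -0.2662, 0.2878]
force [-0.2174, 0.8534, -3.0408]
moment [0.0427, 0.0405, 0.0436]
opening 0.0322
x [ 0.1153 -0.9933  0.0027] y [-0.007  -0.0035 -1.    ] yawx -83.38
```

>>> apply_moves --moves '[{"tx":0,"ty":0,"tz":-0.001,"ax":0,"ay":-0.008,"az":0,"claw":0},{"tx":0,"ty":0,"tz":-0.002,"ax":0,"ay":-0.008,"az":0,"claw":0},{"tx":0,"ty":0,"tz":-0.003,"ax":0,"ay":-0.008,"az":0,"claw":0},{"tx":0,"ty":0,"tz":-0.004,"ax":0,"ay":-0.008,"az":0,"claw":0},{"tx":0,"ty":0,"tz":-0.004,"ax":0,"ay":-0.008,"az":0,"claw":0}]'

```text
time: 7.92
position: [0.5469, -0.2662, 0.2847]
ee_rot: [[0.115, -0.001, 0.993], [-0.993, -0.003, 0.115], [0.003, -1.0, -0.001]]
force: [-0.5, 0.8, -3.3]
opening: 0.0321
```

```bash
python3 st.py
```

```text
time 7.9167
position [0.5469, -0.2662, 0.2847]
force [-0.5402, 0.7852, -3.3037]
moment [0.0528, -0.0093, 0.0225]
opening 0.0321
x [ 0.1151 -0.9933  0.0033] y [-8.0e-04 -3.4e-03 -1.0e+00] yawx -83.39
```

>>> apply_moves --moves '[{"tx":0,"ty":0,"tz":-0.0005,"ax":0,"ay":0,"az":0,"claw":0},{"tx":0,"ty":0,"tz":-0.001,"ax":0,"ay":0,"az":0,"claw":0},{"tx":0,"ty":0,"tz":-0.0015,"ax":0,"ay":0,"az":0,"claw":0},{"tx":0,"ty":0,"tz":-0.002,"ax":0,"ay":0,"az":0,"claw":0},{"tx":0,"ty":0,"tz":-0.002,"ax":0,"ay":0,"az":0,"claw":0}]'

```text
time: 8.33
position: [0.5468, -0.2662, 0.2831]
ee_rot: [[0.115, -0.001, 0.993], [-0.993, -0.003, 0.115], [0.003, -1.0, -0.001]]
force: [0.6, -0.4, -1.9]
opening: 0.0314
```

>>> apply_moves --moves '[{"tx":0,"ty":0,"tz":-0.0003,"ax":0,"ay":0,"az":0,"claw":0},{"tx":0,"ty":0,"tz":-0.0006,"ax":0,"ay":0,"az":0,"claw":0},{"tx":0,"ty":0,"tz":-0.001,"ax":0,"ay":0,"az":0,"claw":0},{"tx":0,"ty":0,"tz":-0.001,"ax":0,"ay":0,"az":0,"claw":0},{"tx":0,"ty":0,"tz":-0.001,"ax":0,"ay":0,"az":0,"claw":0}]'

```text
time: 8.75
position: [0.5468, -0.2662, 0.2823]
ee_rot: [[0.115, -0.001, 0.993], [-0.993, -0.003, 0.115], [0.003, -1.0, -0.001]]
force: [-0.6, 0.0, -3.6]
opening: 0.032
```

>>> apply_moves --moves '[{"tx":0,"ty":0,"tz":-0.0003,"ax":0,"ay":0,"az":0,"claw":0},{"tx":0,"ty":0,"tz":-0.0006,"ax":0,"ay":0,"az":0,"claw":0},{"tx":0,"ty":0,"tz":-0.001,"ax":0,"ay":0,"az":0,"claw":0},{"tx":0,"ty":0,"tz":-0.001,"ax":0,"ay":0,"az":0,"claw":0},{"tx":0,"ty":0,"tz":-0.001,"ax":0,"ay":0,"az":0,"claw":0}]'

```text
time: 9.17
position: [0.5469, -0.2662, 0.2816]
ee_rot: [[0.115, -0.001, 0.993], [-0.993, -0.003, 0.115], [0.003, -1.0, -0.001]]
force: [0.2, -0.4, -2.1]
opening: 0.0316
```

```bash
python3 st.py
```

```text
time 9.1667
position [0.5469, -0.2662, 0.2816]
force [0.181, -0.3709, -2.0827]
moment [0.0734, 0.0204, 0.0028]
opening 0.0316
x [ 0.1152 -0.9933  0.0032] y [-9.0e-04 -3.4e-03 -1.0e+00] yawx -83.39
```

>>> apply_moves --moves '[{"tx":0,"ty":0,"tz":-0.0003,"ax":0,"ay":0,"az":0,"claw":0},{"tx":0,"ty":0,"tz":-0.0006,"ax":0,"ay":0,"az":0,"claw":0},{"tx":0,"ty":0,"tz":-0.001,"ax":0,"ay":0,"az":0,"claw":0},{"tx":0,"ty":0,"tz":-0.001,"ax":0,"ay":0,"az":0,"claw":0},{"tx":0,"ty":0,"tz":-0.001,"ax":0,"ay":0,"az":0,"claw":0}]'

```text
time: 9.58
position: [0.5469, -0.2663, 0.2811]
ee_rot: [[0.115, -0.001, 0.993], [-0.993, -0.004, 0.115], [0.003, -1.0, -0.001]]
force: [-1.3, -0.6, 0.3]
opening: 0.0316
```

```bash
python3 st.py
```

```text
time 9.5833
position [0.5469, -0.2663, 0.2811]
force [-1.2744, -0.5681, 0.2569]
moment [0.1675, 0.1165, 0.0984]
opening 0.0316
x [ 0.1152 -0.9933  0.0035] y [-7.0e-04 -3.6e-03 -1.0e+00] yawx -83.39
```

>>> apply_moves --moves '[{"tx":0,"ty":0,"tz":-0.0003,"ax":0,"ay":0,"az":0,"claw":0},{"tx":0,"ty":0,"tz":-0.0006,"ax":0,"ay":0,"az":0,"claw":0},{"tx":0,"ty":0,"tz":-0.001,"ax":0,"ay":0,"az":0,"claw":0},{"tx":0,"ty":0,"tz":-0.0013,"ax":0,"ay":0,"az":0,"claw":0},{"tx":0,"ty":0,"tz":-0.0013,"ax":0,"ay":0,"az":0,"claw":0}]'

```text
time: 10.0
position: [0.5469, -0.2663, 0.2805]
ee_rot: [[0.115, -0.0, 0.993], [-0.993, -0.004, 0.115], [0.004, -1.0, -0.001]]
force: [-2.3, -0.1, 4.3]
opening: 0.0318
```

```bash
python3 st.py
```

```text
time 10.0
position [0.5469, -0.2663, 0.2805]
force [-2.2808, -0.1212, 4.331]
moment [0.2324, 0.3854, 0.1011]
opening 0.0318
x [ 0.1152 -0.9933  0.0037] y [-4.0e-04 -3.8e-03 -1.0e+00] yawx -83.39
```

>>> apply_moves --moves '[{"tx":0,"ty":0,"tz":-0.0006,"ax":0,"ay":0,"az":0,"claw":0},{"tx":0,"ty":0,"tz":-0.0009,"ax":0,"ay":0,"az":0,"claw":0},{"tx":0,"ty":0,"tz":-0.0011,"ax":0,"ay":0,"az":0,"claw":0},{"tx":0,"ty":0,"tz":-0.0011,"ax":0,"ay":0,"az":0,"claw":0},{"tx":0,"ty":0,"tz":-0.0011,"ax":0,"ay":0,"az":0,"claw":0}]'

```text
time: 10.42
position: [0.5469, -0.2664, 0.2801]
ee_rot: [[0.115, -0.0, 0.993], [-0.993, -0.004, 0.115], [0.004, -1.0, -0.001]]
force: [-2.1, 1.1, 5.3]
opening: 0.0319
```

```bash
python3 st.py
```

```text
time 10.4167
position [0.5469, -0.2664, 0.2801]
force [-2.1183, 1.0595, 5.3383]
moment [0.435, 0.4565, 0.097]
opening 0.0319
x [ 0.1151 -0.9933  0.0041] y [-1.0e-04 -4.1e-03 -1.0e+00] yawx -83.39
```

>>> apply_moves --moves '[{"tx":-0.0001,"ty":0.001,"tz":-0.0006,"ax":0,"ay":0,"az":0,"claw":0},{"tx":-0.0002,"ty":0.002,"tz":-0.0008,"ax":0,"ay":0,"az":0,"claw":0},{"tx":-0.0003,"ty":0.003,"tz":-0.0009,"ax":0,"ay":0,"az":0,"claw":0},{"tx":-0.0005,"ty":0.004,"tz":-0.0009,"ax":0,"ay":0,"az":0,"claw":0},{"tx":-0.0006,"ty":0.005,"tz":-0.0009,"ax":0,"ay":0,"az":0,"claw":0}]'

```text
time: 10.83
position: [0.5464, -0.2628, 0.28]
ee_rot: [[0.115, 0.0, 0.993], [-0.993, -0.005, 0.115], [0.005, -1.0, -0.0]]
force: [-2.8, -0.4, 6.9]
opening: 0.0319
```

```bash
python3 st.py
```

```text
time 10.8333
position [0.5464, -0.2628, 0.28]
force [-2.7518, -0.4215, 6.8732]
moment [0.3553, 0.5231, 0.0707]
opening 0.0319
x [ 0.1152 -0.9933  0.0047] y [ 4.0e-04 -4.7e-03 -1.0e+00] yawx -83.39
```

>>> apply_moves --moves '[{"tx":-0.0001,"ty":0.0015,"tz":-0.0007,"ax":0,"ay":0,"az":0,"claw":0},{"tx":-0.0003,"ty":0.003,"tz":-0.0007,"ax":0,"ay":0,"az":0,"claw":0},{"tx":-0.0005,"ty":0.0045,"tz":-0.0007,"ax":0,"ay":0,"az":0,"claw":0},{"tx":-0.0007,"ty":0.006,"tz":-0.0007,"ax":0,"ay":0,"az":0,"claw":0},{"tx":-0.0009,"ty":0.0075,"tz":-0.0007,"ax":0,"ay":0,"az":0,"claw":0}]'

```text
time: 11.25
position: [0.5457, -0.2572, 0.2801]
ee_rot: [[0.115, 0.001, 0.993], [-0.993, -0.005, 0.115], [0.005, -1.0, 0.0]]
force: [-2.0, -0.0, 5.8]
opening: 0.0319
```

>>> apply_moves --moves '[{"tx":-0.0001,"ty":0.0015,"tz":-0.0007,"ax":0,"ay":0,"az":0,"claw":0},{"tx":-0.0003,"ty":0.003,"tz":-0.0007,"ax":0,"ay":0,"az":0,"claw":0},{"tx":-0.0005,"ty":0.0045,"tz":-0.0007,"ax":0,"ay":0,"az":0,"claw":0},{"tx":-0.0007,"ty":0.006,"tz":-0.0007,"ax":0,"ay":0,"az":0,"claw":0},{"tx":-0.0009,"ty":0.0075,"tz":-0.0007,"ax":0,"ay":0,"az":0,"claw":0}]'

```text
time: 11.67
position: [0.545, -0.2517, 0.2801]
ee_rot: [[0.115, 0.001, 0.993], [-0.993, -0.006, 0.115], [0.006, -1.0, 0.001]]
force: [-3.0, 0.0, 6.9]
opening: 0.0316
```

>>> apply_moves --moves '[{"tx":-0.0001,"ty":0.0015,"tz":-0.0007,"ax":0.001,"ay":0.001,"az":0,"claw":0},{"tx":-0.0003,"ty":0.003,"tz":-0.0007,"ax":0.002,"ay":0.001,"az":0,"claw":0},{"tx":-0.0005,"ty":0.0045,"tz":-0.0008,"ax":0.003,"ay":0.001,"az":0,"claw":0},{"tx":-0.0007,"ty":0.006,"tz":-0.0008,"ax":0.003,"ay":0.001,"az":0,"claw":0},{"tx":-0.0009,"ty":0.0075,"tz":-0.0008,"ax":0.003,"ay":0.001,"az":0,"claw":0}]'

```text
time: 12.08
position: [0.5444, -0.2461, 0.28]
ee_rot: [[0.115, 0.001, 0.993], [-0.993, -0.004, 0.115], [0.004, -1.0, 0.001]]
force: [-2.7, -0.1, 6.2]
opening: 0.0315
```

>>> apply_moves --moves '[{"tx":-0.0001,"ty":0.0015,"tz":-0.0008,"ax":0.001,"ay":0.001,"az":0,"claw":0},{"tx":-0.0003,"ty":0.003,"tz":-0.0008,"ax":0.002,"ay":0.001,"az":0,"claw":0},{"tx":-0.0005,"ty":0.0045,"tz":-0.0008,"ax":0.002,"ay":0.001,"az":0,"claw":0},{"tx":-0.0007,"ty":0.006,"tz":-0.0008,"ax":0.002,"ay":0.001,"az":0,"claw":0},{"tx":-0.0009,"ty":0.0075,"tz":-0.0008,"ax":0.002,"ay":0.001,"az":0,"claw":0}]'

```text
time: 12.5
position: [0.5438, -0.2406, 0.28]
ee_rot: [[0.115, 0.001, 0.993], [-0.993, -0.003, 0.115], [0.003, -1.0, 0.001]]
force: [-0.5, -0.2, 5.3]
opening: 0.0318
```

```bash
python3 st.py;  python3 - <<'E'
from bench import get_state, viewer
from h import *
F=[]
for n in ("wrist","scene"):
    p=viewer.get_image(n); np.save(f"pics/{n}3.npy",p,allow_pickle=True); cv2.imwrite(f"pics/{n}3.png",p["frame"][:,:,::-1]); s=get_state();F.append(np.r_[s["force"],s["moment"],s["position"][2]])
print(np.round(F,3))
E
```

```text
time 12.5
position [0.5438, -0.2406, 0.28]
force [-0.4992, -0.214, 5.2846]
moment [0.2375, 0.5263, 0.0402]
opening 0.0318
x [ 0.1152 -0.9933  0.0034] y [ 0.0011 -0.0032 -1.    ] yawx -83.39
[[-1.86   0.67   5.614  0.354  0.511  0.029  0.28 ]
 [-2.337  0.084  6.353  0.312  0.533  0.05   0.28 ]]
```

View pics/wrist3.png

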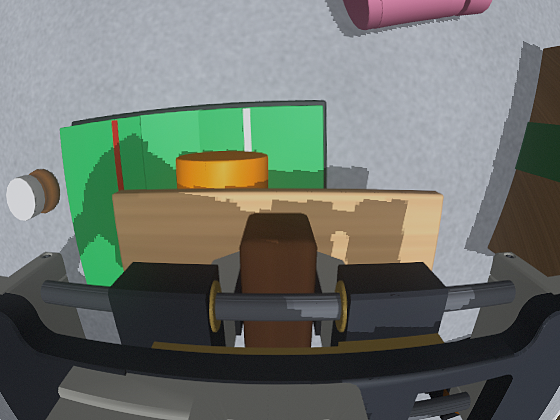

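View pics/scene3.png

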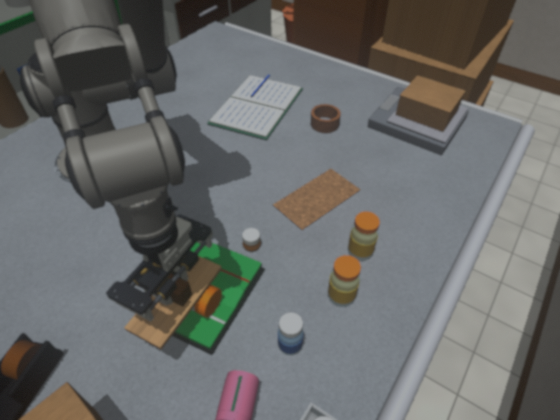

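>>> apply_moves --moves '[{"tx":-0.0001,"ty":0.0015,"tz":-0.0008,"ax":0.001,"ay":0.001,"az":0,"claw":0},{"tx":-0.0003,"ty":0.003,"tz":-0.0009,"ax":0.001,"ay":0.001,"az":0,"claw":0},{"tx":-0.0005,"ty":0.0045,"tz":-0.0009,"ax":0.001,"ay":0.001,"az":0,"claw":0},{"tx":-0.0007,"ty":0.006,"tz":-0.0009,"ax":0.001,"ay":0.001,"az":0,"claw":0},{"tx":-0.0009,"ty":0.0075,"tz":-0.0009,"ax":0.001,"ay":0.001,"az":0,"claw":0}]'

```text
time: 13.02
position: [0.5432, -0.235, 0.2799]
ee_rot: [[0.115, 0.001, 0.993], [-0.993, -0.003, 0.115], [0.003, -1.0, 0.001]]
force: [-1.3, -1.1, 5.8]
opening: 0.0315
```

```bash
python3 st.py
```

```text
time 13.0167
position [0.5432, -0.235, 0.2799]
force [-1.3238, -1.1412, 5.7887]
moment [0.1753, 0.5091, 0.0491]
opening 0.0315
x [ 0.1153 -0.9933  0.0032] y [ 0.0011 -0.0031 -1.    ] yawx -83.38
```

>>> apply_moves --moves '[{"tx":-0.0001,"ty":0.0015,"tz":-0.0008,"ax":0.001,"ay":0.001,"az":0,"claw":0},{"tx":-0.0003,"ty":0.003,"tz":-0.0008,"ax":0.001,"ay":0.001,"az":0,"claw":0},{"tx":-0.0005,"ty":0.0045,"tz":-0.0008,"ax":0.001,"ay":0.001,"az":0,"claw":0},{"tx":-0.0007,"ty":0.006,"tz":-0.0008,"ax":0.001,"ay":0.001,"az":0,"claw":0},{"tx":-0.0009,"ty":0.0075,"tz":-0.0008,"ax":0.001,"ay":0.001,"az":0,"claw":0}]'

```text
time: 13.43
position: [0.5426, -0.2294, 0.2799]
ee_rot: [[0.115, 0.001, 0.993], [-0.993, -0.003, 0.115], [0.003, -1.0, 0.001]]
force: [-2.1, -0.7, 6.6]
opening: 0.0318
```

```bash
python3 st.py
```

```text
time 13.4333
position [0.5426, -0.2294, 0.2799]
force [-2.0921, -0.6503, 6.5918]
moment [0.1898, 0.4925, 0.0955]
opening 0.0318
x [ 0.1153 -0.9933  0.0031] y [ 0.0011 -0.003  -1.    ] yawx -83.38
```

>>> apply_moves --moves '[{"tx":-0.0001,"ty":0.0015,"tz":-0.0008,"ax":0.001,"ay":0.001,"az":0,"claw":0},{"tx":-0.0003,"ty":0.003,"tz":-0.0009,"ax":0.001,"ay":0.001,"az":0,"claw":0},{"tx":-0.0005,"ty":0.0045,"tz":-0.0009,"ax":0.001,"ay":0.001,"az":0,"claw":0},{"tx":-0.0007,"ty":0.006,"tz":-0.0009,"ax":0.001,"ay":0.001,"az":0,"claw":0},{"tx":-0.0009,"ty":0.0075,"tz":-0.0009,"ax":0.001,"ay":0.001,"az":0,"claw":0}]'

```text
time: 13.85
position: [0.542, -0.2239, 0.2799]
ee_rot: [[0.115, 0.001, 0.993], [-0.993, -0.003, 0.115], [0.003, -1.0, 0.001]]
force: [-1.4, -1.7, 5.7]
opening: 0.0316
```

>>> apply_moves --moves '[{"tx":-0.0001,"ty":0.0015,"tz":-0.0008,"ax":0.001,"ay":0.001,"az":0,"claw":0},{"tx":-0.0003,"ty":0.003,"tz":-0.0008,"ax":0.001,"ay":0.001,"az":0,"claw":0},{"tx":-0.0005,"ty":0.0045,"tz":-0.0008,"ax":0.001,"ay":0.001,"az":0,"claw":0},{"tx":-0.0007,"ty":0.006,"tz":-0.0008,"ax":0.001,"ay":0.001,"az":0,"claw":0},{"tx":-0.0009,"ty":0.0075,"tz":-0.0008,"ax":0.001,"ay":0.001,"az":0,"claw":0}]'

```text
time: 14.27
position: [0.5414, -0.2184, 0.2799]
ee_rot: [[0.115, 0.001, 0.993], [-0.993, -0.003, 0.115], [0.003, -1.0, 0.001]]
force: [-2.9, 0.4, 6.5]
opening: 0.0315
```

```bash
python3 st.py
```

```text
time 14.2667
position [0.5414, -0.2184, 0.2799]
force [-2.8532, 0.4488, 6.4829]
moment [0.1384, 0.4659, 0.0078]
opening 0.0315
x [ 0.1153 -0.9933  0.0032] y [ 0.0012 -0.003  -1.    ] yawx -83.38
```

>>> apply_moves --moves '[{"tx":-0.0001,"ty":0.0013,"tz":-0.0008,"ax":0.001,"ay":0.001,"az":0,"claw":0},{"tx":-0.0003,"ty":0.0026,"tz":-0.0008,"ax":0.001,"ay":0.001,"az":0,"claw":0},{"tx":-0.0005,"ty":0.0039,"tz":-0.0008,"ax":0.001,"ay":0.001,"az":0,"claw":0},{"tx":-0.0006,"ty":0.0052,"tz":-0.0008,"ax":0.001,"ay":0.001,"az":0,"claw":0},{"tx":-0.0007,"ty":0.0065,"tz":-0.0008,"ax":0.001,"ay":0.001,"az":0,"claw":0}]'

```text
time: 14.68
position: [0.5409, -0.2136, 0.2799]
ee_rot: [[0.115, 0.001, 0.993], [-0.993, -0.003, 0.115], [0.003, -1.0, 0.001]]
force: [-3.1, -0.7, 6.7]
opening: 0.0319
```

>>> apply_moves --moves '[{"tx":-0.0001,"ty":0.0013,"tz":-0.0008,"ax":0.001,"ay":0.001,"az":0,"claw":0},{"tx":-0.0003,"ty":0.0026,"tz":-0.0008,"ax":0.001,"ay":0.001,"az":0,"claw":0},{"tx":-0.0005,"ty":0.0039,"tz":-0.0008,"ax":0.001,"ay":0.001,"az":0,"claw":0},{"tx":-0.0006,"ty":0.0052,"tz":-0.0008,"ax":0.001,"ay":0.001,"az":0,"claw":0},{"tx":-0.0007,"ty":0.0065,"tz":-0.0008,"ax":0.001,"ay":0.001,"az":0,"claw":0}]'

```text
time: 15.1
position: [0.5404, -0.2089, 0.28]
ee_rot: [[0.115, 0.001, 0.993], [-0.993, -0.003, 0.115], [0.003, -1.0, 0.001]]
force: [-2.6, -0.5, 7.6]
opening: 0.0317
```

```bash
python3 st.py
```

```text
time 15.1
position [0.5404, -0.2089, 0.28]
force [-2.6376, -0.5154, 7.638]
moment [0.096, 0.6222, 0.0721]
opening 0.0317
x [ 0.1154 -0.9933  0.0033] y [ 0.001  -0.0032 -1.    ] yawx -83.37
```

>>> apply_moves --moves '[{"tx":-0.0001,"ty":0.001,"tz":-0.0007,"ax":0.001,"ay":0.001,"az":0,"claw":0},{"tx":-0.0002,"ty":0.002,"tz":-0.0007,"ax":0.001,"ay":0.001,"az":0,"claw":0},{"tx":-0.0003,"ty":0.003,"tz":-0.0007,"ax":0.001,"ay":0.001,"az":0,"claw":0},{"tx":-0.0005,"ty":0.004,"tz":-0.0007,"ax":0.001,"ay":0.001,"az":0,"claw":0},{"tx":-0.0006,"ty":0.005,"tz":-0.0007,"ax":0.001,"ay":0.001,"az":0,"claw":0}]'

```text
time: 15.52
position: [0.54, -0.2053, 0.2802]
ee_rot: [[0.116, 0.001, 0.993], [-0.993, -0.003, 0.116], [0.004, -1.0, 0.001]]
force: [-3.5, -0.8, 7.6]
opening: 0.0317
```

```bash
python3 st.py
```

```text
time 15.5167
position [0.54, -0.2053, 0.2802]
force [-3.4915, -0.7599, 7.6086]
moment [0.0109, 0.5638, 0.0578]
opening 0.0317
x [ 0.1155 -0.9933  0.0035] y [ 0.0012 -0.0034 -1.    ] yawx -83.37
```

>>> apply_moves --moves '[{"tx":-0.0001,"ty":0.001,"tz":-0.0006,"ax":0.001,"ay":0.001,"az":0,"claw":0},{"tx":-0.0002,"ty":0.002,"tz":-0.0006,"ax":0.001,"ay":0.001,"az":0,"claw":0},{"tx":-0.0003,"ty":0.003,"tz":-0.0005,"ax":0.001,"ay":0.001,"az":0,"claw":0},{"tx":-0.0005,"ty":0.004,"tz":-0.0004,"ax":0.001,"ay":0.001,"az":0,"claw":0},{"tx":-0.0006,"ty":0.005,"tz":-0.0003,"ax":0.001,"ay":0.001,"az":0,"claw":0}]'

```text
time: 15.93
position: [0.5396, -0.2017, 0.2805]
ee_rot: [[0.116, 0.001, 0.993], [-0.993, -0.004, 0.116], [0.004, -1.0, 0.001]]
force: [-2.0, -1.1, 5.7]
opening: 0.0318
```

```bash
python3 st.py
```

```text
time 15.9333
position [0.5396, -0.2017, 0.2805]
force [-2.0107, -1.142, 5.6767]
moment [0.0597, 0.5148, 0.0663]
opening 0.0318
x [ 0.1156 -0.9933  0.0036] y [ 0.0011 -0.0035 -1.    ] yawx -83.36
```

>>> apply_moves --moves '[{"tx":-0.0001,"ty":0.001,"tz":-0.0007,"ax":0.001,"ay":0.001,"az":0,"claw":0},{"tx":-0.0002,"ty":0.002,"tz":-0.0006,"ax":0.001,"ay":0.001,"az":0,"claw":0},{"tx":-0.0003,"ty":0.003,"tz":-0.0005,"ax":0.001,"ay":0.001,"az":0,"claw":0},{"tx":-0.0005,"ty":0.004,"tz":-0.0004,"ax":0.001,"ay":0.001,"az":0,"claw":0},{"tx":-0.0006,"ty":0.005,"tz":-0.0003,"ax":0.001,"ay":0.001,"az":0,"claw":0}]'

```text
time: 16.35
position: [0.5393, -0.1981, 0.2807]
ee_rot: [[0.116, 0.001, 0.993], [-0.993, -0.004, 0.116], [0.004, -1.0, 0.001]]
force: [-2.8, -0.5, 5.3]
opening: 0.0318
```

```bash
python3 st.py
```

```text
time 16.35
position [0.5393, -0.1981, 0.2807]
force [-2.8433, -0.5033, 5.3112]
moment [-0.057, 0.4605, 0.0187]
opening 0.0318
x [ 0.1158 -0.9933  0.0037] y [ 0.0011 -0.0036 -1.    ] yawx -83.35
```

>>> apply_moves --moves '[{"tx":-0.0001,"ty":0.001,"tz":-0.0007,"ax":0.001,"ay":0.001,"az":0,"claw":0},{"tx":-0.0002,"ty":0.002,"tz":-0.0007,"ax":0.001,"ay":0.001,"az":0,"claw":0},{"tx":-0.0003,"ty":0.003,"tz":-0.0006,"ax":0.001,"ay":0.001,"az":0,"claw":0},{"tx":-0.0005,"ty":0.004,"tz":-0.0006,"ax":0.001,"ay":0.001,"az":0,"claw":0},{"tx":-0.0006,"ty":0.005,"tz":-0.0006,"ax":0.001,"ay":0.001,"az":0,"claw":0}]'

```text
time: 16.77
position: [0.5389, -0.1946, 0.2808]
ee_rot: [[0.116, 0.001, 0.993], [-0.993, -0.004, 0.116], [0.004, -1.0, 0.001]]
force: [-2.3, 0.5, 5.7]
opening: 0.0319
```

```bash
python3 st.py
```

```text
time 16.7667
position [0.5389, -0.1946, 0.2808]
force [-2.3169, 0.4871, 5.6771]
moment [-0.0082, 0.507, 0.0464]
opening 0.0319
x [ 0.116  -0.9932  0.004 ] y [ 0.0011 -0.0039 -1.    ] yawx -83.34
```

>>> apply_moves --moves '[{"tx":-0.0001,"ty":0.001,"tz":-0.0007,"ax":0.002,"ay":0.001,"az":0,"claw":0},{"tx":-0.0002,"ty":0.002,"tz":-0.0007,"ax":0.002,"ay":0.001,"az":0,"claw":0},{"tx":-0.0003,"ty":0.003,"tz":-0.0006,"ax":0.002,"ay":0.001,"az":0,"claw":0},{"tx":-0.0005,"ty":0.004,"tz":-0.0006,"ax":0.002,"ay":0.001,"az":0,"claw":0},{"tx":-0.0006,"ty":0.005,"tz":-0.0006,"ax":0.002,"ay":0.001,"az":0,"claw":0}]'

```text
time: 17.18
position: [0.5386, -0.191, 0.2809]
ee_rot: [[0.116, 0.001, 0.993], [-0.993, -0.004, 0.116], [0.004, -1.0, 0.001]]
force: [-1.4, -0.9, 6.7]
opening: 0.0319
```

```bash
python3 st.py
```

```text
time 17.1833
position [0.5386, -0.191, 0.2809]
force [-1.3565, -0.8629, 6.7273]
moment [-0.1035, 0.6549, 0.1201]
opening 0.0319
x [ 0.1163 -0.9932  0.0036] y [ 0.0012 -0.0035 -1.    ] yawx -83.32
```

>>> apply_moves --moves '[{"tx":-0.0001,"ty":0.001,"tz":-0.0005,"ax":0.002,"ay":0.001,"az":0,"claw":0},{"tx":-0.0002,"ty":0.002,"tz":-0.0005,"ax":0.002,"ay":0.001,"az":0,"claw":0},{"tx":-0.0003,"ty":0.003,"tz":-0.0004,"ax":0.002,"ay":0.001,"az":0,"claw":0},{"tx":-0.0005,"ty":0.004,"tz":-0.0003,"ax":0.002,"ay":0.001,"az":0,"claw":0},{"tx":-0.0006,"ty":0.005,"tz":-0.0003,"ax":0.002,"ay":0.001,"az":0,"claw":0}]'

```text
time: 17.6
position: [0.5382, -0.1874, 0.2812]
ee_rot: [[0.117, 0.001, 0.993], [-0.993, -0.003, 0.117], [0.003, -1.0, 0.001]]
force: [-2.1, -1.2, 5.7]
opening: 0.0318
```

```bash
python3 st.py
```

```text
time 17.6
position [0.5382, -0.1874, 0.2812]
force [-2.0568, -1.2201, 5.6785]
moment [-0.0862, 0.5319, 0.0195]
opening 0.0318
x [ 0.1165 -0.9932  0.0031] y [ 0.0011 -0.003  -1.    ] yawx -83.31
```

>>> apply_moves --moves '[{"tx":-0.0001,"ty":0.001,"tz":-0.0006,"ax":0.001,"ay":0.001,"az":0,"claw":0},{"tx":-0.0002,"ty":0.002,"tz":-0.0006,"ax":0.001,"ay":0.001,"az":0,"claw":0},{"tx":-0.0003,"ty":0.003,"tz":-0.0005,"ax":0.001,"ay":0.001,"az":0,"claw":0},{"tx":-0.0005,"ty":0.004,"tz":-0.0004,"ax":0.001,"ay":0.001,"az":0,"claw":0},{"tx":-0.0006,"ty":0.005,"tz":-0.0004,"ax":0.001,"ay":0.001,"az":0,"claw":0}]'

```text
time: 18.02
position: [0.5379, -0.1839, 0.2814]
ee_rot: [[0.117, 0.001, 0.993], [-0.993, -0.003, 0.117], [0.003, -1.0, 0.001]]
force: [-2.1, -1.0, 5.4]
opening: 0.0321
```

```bash
python3 st.py
```

```text
time 18.0167
position [0.5379, -0.1839, 0.2814]
force [-2.0539, -1.0267, 5.3849]
moment [-0.1968, 0.5889, 0.1321]
opening 0.0321
x [ 0.1167 -0.9932  0.0035] y [ 0.0013 -0.0034 -1.    ] yawx -83.3
```

>>> apply_moves --moves '[{"tx":-0.0001,"ty":0.001,"tz":-0.0007,"ax":0.001,"ay":0.001,"az":0,"claw":0},{"tx":-0.0002,"ty":0.002,"tz":-0.0006,"ax":0.001,"ay":0.001,"az":0,"claw":0},{"tx":-0.0003,"ty":0.003,"tz":-0.0006,"ax":0.001,"ay":0.001,"az":0,"claw":0},{"tx":-0.0005,"ty":0.004,"tz":-0.0005,"ax":0.001,"ay":0.001,"az":0,"claw":0},{"tx":-0.0006,"ty":0.005,"tz":-0.0005,"ax":0.001,"ay":0.001,"az":0,"claw":0}]'

```text
time: 18.43
position: [0.5376, -0.1804, 0.2815]
ee_rot: [[0.117, 0.001, 0.993], [-0.993, -0.004, 0.117], [0.004, -1.0, 0.001]]
force: [-2.3, -1.0, 6.7]
opening: 0.0319
```

```bash
python3 st.py
```

```text
time 18.4333
position [0.5376, -0.1804, 0.2815]
force [-2.2751, -1.0304, 6.6709]
moment [-0.1422, 0.6207, 0.0584]
opening 0.0319
x [ 0.117  -0.9931  0.0039] y [ 0.0014 -0.0038 -1.    ] yawx -83.28
```

>>> apply_moves --moves '[{"tx":-0.0001,"ty":0.001,"tz":-0.0006,"ax":0.001,"ay":0.002,"az":0,"claw":0},{"tx":-0.0002,"ty":0.002,"tz":-0.0005,"ax":0.002,"ay":0.002,"az":0,"claw":0},{"tx":-0.0003,"ty":0.003,"tz":-0.0004,"ax":0.002,"ay":0.002,"az":0,"claw":0},{"tx":-0.0005,"ty":0.004,"tz":-0.0003,"ax":0.002,"ay":0.002,"az":0,"claw":0},{"tx":-0.0006,"ty":0.005,"tz":-0.0003,"ax":0.002,"ay":0.002,"az":0,"claw":0}]'

```text
time: 18.85
position: [0.5373, -0.1769, 0.2818]
ee_rot: [[0.117, 0.001, 0.993], [-0.993, -0.003, 0.117], [0.003, -1.0, 0.0]]
force: [-1.7, -1.5, 5.0]
opening: 0.0316
```

```bash
python3 st.py
```

```text
time 18.85
position [0.5373, -0.1769, 0.2818]
force [-1.7331, -1.4581, 5.0005]
moment [-0.1703, 0.5532, 0.0456]
opening 0.0316
x [ 0.1172 -0.9931  0.0035] y [ 9.0e-04 -3.4e-03 -1.0e+00] yawx -83.27
```

>>> apply_moves --moves '[{"tx":-0.0001,"ty":0.001,"tz":-0.0007,"ax":0.001,"ay":0.001,"az":0,"claw":0},{"tx":-0.0002,"ty":0.002,"tz":-0.0006,"ax":0.001,"ay":0.001,"az":0,"claw":0},{"tx":-0.0003,"ty":0.003,"tz":-0.0006,"ax":0.001,"ay":0.001,"az":0,"claw":0},{"tx":-0.0005,"ty":0.004,"tz":-0.0005,"ax":0.001,"ay":0.001,"az":0,"claw":0},{"tx":-0.0006,"ty":0.005,"tz":-0.0005,"ax":0.001,"ay":0.001,"az":0,"claw":0}]'

```text
time: 19.27
position: [0.537, -0.1734, 0.2819]
ee_rot: [[0.117, 0.001, 0.993], [-0.993, -0.004, 0.117], [0.004, -1.0, 0.0]]
force: [-2.0, -1.0, 5.4]
opening: 0.0319
```

```bash
python3 st.py;  python3 - <<'E'
from bench import get_state, viewer
from h import *
F=[]
for n in ("wrist","scene"):
    p=viewer.get_image(n); np.save(f"pics/{n}4.npy",p,allow_pickle=True); cv2.imwrite(f"pics/{n}4.png",p["frame"][:,:,::-1]); s=get_state();F.append(np.r_[s["force"],s["moment"],s["position"][2]])
print(np.round(F,3))
E
```

```text
time 19.2667
position [0.537, -0.1734, 0.2819]
force [-1.9737, -1.024, 5.4018]
moment [-0.3024, 0.6578, 0.0668]
opening 0.0319
x [ 0.1174 -0.9931  0.004 ] y [ 9.0e-04 -3.9e-03 -1.0e+00] yawx -83.26
[[-2.191 -1.639  5.216 -0.238  0.641  0.022  0.282]
 [-1.855 -1.228  5.192 -0.155  0.612  0.022  0.282]]
```

View pics/wrist4.png

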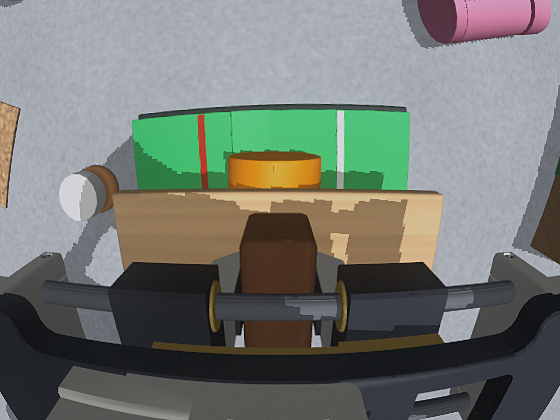

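>>> apply_moves --moves '[{"tx":-0.0001,"ty":0.001,"tz":-0.0008,"ax":0.001,"ay":0.001,"az":0,"claw":0},{"tx":-0.0002,"ty":0.002,"tz":-0.0007,"ax":0.001,"ay":0.001,"az":0,"claw":0},{"tx":-0.0003,"ty":0.003,"tz":-0.0006,"ax":0.001,"ay":0.001,"az":0,"claw":0},{"tx":-0.0005,"ty":0.004,"tz":-0.0006,"ax":0.001,"ay":0.001,"az":0,"claw":0},{"tx":-0.0006,"ty":0.005,"tz":-0.0005,"ax":0.001,"ay":0.001,"az":0,"claw":0}]'

```text
time: 19.78
position: [0.5366, -0.1699, 0.2821]
ee_rot: [[0.118, 0.001, 0.993], [-0.993, -0.004, 0.118], [0.004, -1.0, 0.0]]
force: [-2.0, -1.9, 6.2]
opening: 0.0319
```

```bash
python3 st.py
```

```text
time 19.7833
position [0.5366, -0.1699, 0.2821]
force [-2.037, -1.8552, 6.2009]
moment [-0.3184, 0.6784, 0.0773]
opening 0.0319
x [ 0.1178 -0.993   0.0044] y [ 9.0e-04 -4.3e-03 -1.0e+00] yawx -83.24
```

>>> apply_moves --moves '[{"tx":-0.0001,"ty":0.001,"tz":-0.0007,"ax":0.002,"ay":0.001,"az":0,"claw":0},{"tx":-0.0002,"ty":0.002,"tz":-0.0006,"ax":0.002,"ay":0.001,"az":0,"claw":0},{"tx":-0.0003,"ty":0.003,"tz":-0.0005,"ax":0.002,"ay":0.001,"az":0,"claw":0},{"tx":-0.0005,"ty":0.004,"tz":-0.0005,"ax":0.002,"ay":0.001,"az":0,"claw":0},{"tx":-0.0006,"ty":0.005,"tz":-0.0004,"ax":0.002,"ay":0.001,"az":0,"claw":0}]'

```text
time: 20.2
position: [0.5363, -0.1664, 0.2823]
ee_rot: [[0.118, 0.001, 0.993], [-0.993, -0.004, 0.118], [0.004, -1.0, 0.0]]
force: [-2.2, -1.7, 5.9]
opening: 0.0316
```

```bash
python3 st.py
```

```text
time 20.2
position [0.5363, -0.1664, 0.2823]
force [-2.206, -1.7413, 5.8578]
moment [-0.291, 0.6918, 0.0271]
opening 0.0316
x [ 0.1181 -0.993   0.0042] y [ 8.0e-04 -4.1e-03 -1.0e+00] yawx -83.22
```

>>> apply_moves --moves '[{"tx":-0.0001,"ty":0.001,"tz":-0.0007,"ax":0.002,"ay":0.001,"az":0,"claw":0},{"tx":-0.0002,"ty":0.002,"tz":-0.0007,"ax":0.002,"ay":0.001,"az":0,"claw":0},{"tx":-0.0003,"ty":0.003,"tz":-0.0006,"ax":0.002,"ay":0.001,"az":0,"claw":0},{"tx":-0.0005,"ty":0.004,"tz":-0.0005,"ax":0.002,"ay":0.001,"az":0,"claw":0},{"tx":-0.0006,"ty":0.005,"tz":-0.0004,"ax":0.002,"ay":0.001,"az":0,"claw":0}]'

```text
time: 20.62
position: [0.5359, -0.163, 0.2826]
ee_rot: [[0.118, 0.001, 0.993], [-0.993, -0.004, 0.118], [0.004, -1.0, 0.0]]
force: [-2.6, -1.0, 6.3]
opening: 0.0316
```

```bash
python3 st.py
```

```text
time 20.6167
position [0.5359, -0.163, 0.2826]
force [-2.5701, -1.0007, 6.3332]
moment [-0.3287, 0.7589, 0.1034]
opening 0.0316
x [ 0.1183 -0.993   0.004 ] y [ 8.e-04 -4.e-03 -1.e+00] yawx -83.2
```

>>> apply_moves --moves '[{"tx":-0.0001,"ty":0.001,"tz":-0.0006,"ax":0.002,"ay":0.001,"az":0,"claw":0},{"tx":-0.0002,"ty":0.002,"tz":-0.0006,"ax":0.002,"ay":0.001,"az":0,"claw":0},{"tx":-0.0003,"ty":0.003,"tz":-0.0005,"ax":0.002,"ay":0.001,"az":0,"claw":0},{"tx":-0.0005,"ty":0.004,"tz":-0.0004,"ax":0.002,"ay":0.001,"az":0,"claw":0},{"tx":-0.0006,"ty":0.005,"tz":-0.0003,"ax":0.002,"ay":0.001,"az":0,"claw":0}]'

```text
time: 21.03
position: [0.5355, -0.1595, 0.283]
ee_rot: [[0.119, 0.001, 0.993], [-0.993, -0.004, 0.119], [0.004, -1.0, 0.0]]
force: [-2.9, -2.8, 5.6]
opening: 0.032
```

```bash
python3 st.py
```

```text
time 21.0333
position [0.5355, -0.1595, 0.283]
force [-2.9421, -2.7939, 5.6142]
moment [-0.419, 0.7164, 0.0152]
opening 0.032
x [ 0.1186 -0.9929  0.0039] y [ 8.0e-04 -3.8e-03 -1.0e+00] yawx -83.19
```

>>> apply_moves --moves '[{"tx":-0.0001,"ty":0.001,"tz":-0.0007,"ax":0.002,"ay":0.001,"az":0,"claw":0},{"tx":-0.0002,"ty":0.002,"tz":-0.0006,"ax":0.002,"ay":0.001,"az":0,"claw":0},{"tx":-0.0003,"ty":0.003,"tz":-0.0005,"ax":0.002,"ay":0.001,"az":0,"claw":0},{"tx":-0.0005,"ty":0.004,"tz":-0.0004,"ax":0.002,"ay":0.001,"az":0,"claw":0},{"tx":-0.0006,"ty":0.005,"tz":-0.0003,"ax":0.002,"ay":0.001,"az":0,"claw":0}]'

```text
time: 21.45
position: [0.5351, -0.1561, 0.2833]
ee_rot: [[0.119, 0.001, 0.993], [-0.993, -0.004, 0.119], [0.004, -1.0, 0.0]]
force: [-2.7, -1.6, 6.2]
opening: 0.0319
```

```bash
python3 st.py
```

```text
time 21.45
position [0.5351, -0.1561, 0.2833]
force [-2.6504, -1.5786, 6.1893]
moment [-0.3999, 0.7186, 0.0214]
opening 0.0319
x [ 0.1189 -0.9929  0.0037] y [ 7.0e-04 -3.7e-03 -1.0e+00] yawx -83.17
```

Steady near 9.3 N; continuing.

>>> apply_moves --moves '[{"tx":-0.0001,"ty":0.001,"tz":-0.0006,"ax":0.002,"ay":0.001,"az":0,"claw":0},{"tx":-0.0002,"ty":0.002,"tz":-0.0005,"ax":0.002,"ay":0.001,"az":0,"claw":0},{"tx":-0.0003,"ty":0.003,"tz":-0.0005,"ax":0.002,"ay":0.001,"az":0,"claw":0},{"tx":-0.0005,"ty":0.004,"tz":-0.0004,"ax":0.002,"ay":0.001,"az":0,"claw":0},{"tx":-0.0006,"ty":0.005,"tz":-0.0003,"ax":0.002,"ay":0.001,"az":0,"claw":0}]'

```text
time: 21.87
position: [0.5348, -0.1527, 0.2837]
ee_rot: [[0.119, 0.001, 0.993], [-0.993, -0.004, 0.119], [0.004, -1.0, 0.0]]
force: [-2.3, -2.1, 5.0]
opening: 0.032
```

```bash
python3 st.py
```

```text
time 21.8667
position [0.5348, -0.1527, 0.2837]
force [-2.3425, -2.1221, 4.9582]
moment [-0.3818, 0.7008, 0.0111]
opening 0.032
x [ 0.1192 -0.9929  0.0036] y [ 6.0e-04 -3.5e-03 -1.0e+00] yawx -83.15
```

>>> apply_moves --moves '[{"tx":-0.0001,"ty":0.001,"tz":-0.0006,"ax":0.002,"ay":0.001,"az":0,"claw":0},{"tx":-0.0002,"ty":0.002,"tz":-0.0005,"ax":0.002,"ay":0.001,"az":0,"claw":0},{"tx":-0.0003,"ty":0.003,"tz":-0.0005,"ax":0.002,"ay":0.001,"az":0,"claw":0},{"tx":-0.0005,"ty":0.004,"tz":-0.0004,"ax":0.002,"ay":0.001,"az":0,"claw":0},{"tx":-0.0006,"ty":0.005,"tz":-0.0003,"ax":0.002,"ay":0.001,"az":0,"claw":0}]'

```text
time: 22.28
position: [0.5344, -0.1492, 0.284]
ee_rot: [[0.119, 0.001, 0.993], [-0.993, -0.003, 0.119], [0.003, -1.0, 0.0]]
force: [-1.9, -1.1, 6.7]
opening: 0.0313
```

```bash
python3 st.py
```

```text
time 22.2833
position [0.5344, -0.1492, 0.284]
force [-1.912, -1.1124, 6.6525]
moment [-0.4536, 0.6908, 0.0579]
opening 0.0313
x [ 0.1195 -0.9928  0.0034] y [ 6.0e-04 -3.4e-03 -1.0e+00] yawx -83.14
```

>>> apply_moves --moves '[{"tx":-0.0001,"ty":0.001,"tz":-0.0006,"ax":0.002,"ay":0.001,"az":0,"claw":0},{"tx":-0.0002,"ty":0.002,"tz":-0.0005,"ax":0.002,"ay":0.001,"az":0,"claw":0},{"tx":-0.0003,"ty":0.003,"tz":-0.0005,"ax":0.002,"ay":0.001,"az":0,"claw":0},{"tx":-0.0005,"ty":0.004,"tz":-0.0004,"ax":0.002,"ay":0.001,"az":0,"claw":0},{"tx":-0.0006,"ty":0.005,"tz":-0.0003,"ax":0.002,"ay":0.001,"az":0,"claw":0}]'

```text
time: 22.7
position: [0.534, -0.1458, 0.2843]
ee_rot: [[0.12, 0.001, 0.993], [-0.993, -0.003, 0.12], [0.003, -1.0, 0.0]]
force: [-2.4, -1.4, 6.6]
opening: 0.0316
```

```bash
python3 st.py
```

```text
time 22.7
position [0.534, -0.1458, 0.2843]
force [-2.4342, -1.395, 6.6075]
moment [-0.4659, 0.7049, 0.0092]
opening 0.0316
x [ 0.1198 -0.9928  0.0032] y [ 5.0e-04 -3.2e-03 -1.0e+00] yawx -83.12
```

>>> apply_moves --moves '[{"tx":-0.0001,"ty":0.001,"tz":-0.0006,"ax":0.002,"ay":0.001,"az":0,"claw":0},{"tx":-0.0002,"ty":0.002,"tz":-0.0005,"ax":0.002,"ay":0.001,"az":0,"claw":0},{"tx":-0.0003,"ty":0.003,"tz":-0.0005,"ax":0.002,"ay":0.001,"az":0,"claw":0},{"tx":-0.0005,"ty":0.004,"tz":-0.0004,"ax":0.002,"ay":0.001,"az":0,"claw":0},{"tx":-0.0006,"ty":0.005,"tz":-0.0003,"ax":0.002,"ay":0.001,"az":0,"claw":0}]'

```text
time: 23.12
position: [0.5336, -0.1423, 0.2847]
ee_rot: [[0.12, 0.0, 0.993], [-0.993, -0.003, 0.12], [0.003, -1.0, 0.0]]
force: [-2.0, -2.2, 6.0]
opening: 0.0319
```

```bash
python3 st.py
```

```text
time 23.1167
position [0.5336, -0.1423, 0.2847]
force [-2.0435, -2.1994, 6.0158]
moment [-0.4261, 0.6392, -0.0063]
opening 0.0319
x [ 0.1201 -0.9928  0.0031] y [ 5.0e-04 -3.1e-03 -1.0e+00] yawx -83.1
```

>>> apply_moves --moves '[{"tx":-0.0001,"ty":0.001,"tz":-0.0006,"ax":0.001,"ay":0.001,"az":0,"claw":0},{"tx":-0.0002,"ty":0.002,"tz":-0.0005,"ax":0.001,"ay":0.001,"az":0,"claw":0},{"tx":-0.0003,"ty":0.003,"tz":-0.0005,"ax":0.001,"ay":0.001,"az":0,"claw":0},{"tx":-0.0005,"ty":0.004,"tz":-0.0004,"ax":0.001,"ay":0.001,"az":0,"claw":0},{"tx":-0.0006,"ty":0.005,"tz":-0.0003,"ax":0.001,"ay":0.001,"az":0,"claw":0}]'

```text
time: 23.53
position: [0.5333, -0.1389, 0.285]
ee_rot: [[0.12, 0.0, 0.993], [-0.993, -0.004, 0.12], [0.004, -1.0, -0.0]]
force: [-3.3, -1.3, 5.7]
opening: 0.0318
```

```bash
python3 st.py
```

```text
time 23.5333
position [0.5333, -0.1389, 0.285]
force [-3.3074, -1.3404, 5.7327]
moment [-0.4509, 0.6838, 0.0007]
opening 0.0318
x [ 0.1204 -0.9927  0.0038] y [ 4.0e-04 -3.8e-03 -1.0e+00] yawx -83.09
```

>>> apply_moves --moves '[{"tx":-0.0001,"ty":0.001,"tz":-0.0006,"ax":0.001,"ay":0.001,"az":0,"claw":0},{"tx":-0.0002,"ty":0.002,"tz":-0.0005,"ax":0.001,"ay":0.001,"az":0,"claw":0},{"tx":-0.0003,"ty":0.003,"tz":-0.0005,"ax":0.001,"ay":0.001,"az":0,"claw":0},{"tx":-0.0005,"ty":0.004,"tz":-0.0004,"ax":0.001,"ay":0.001,"az":0,"claw":0},{"tx":-0.0006,"ty":0.005,"tz":-0.0003,"ax":0.001,"ay":0.001,"az":0,"claw":0}]'

```text
time: 23.95
position: [0.5329, -0.1354, 0.2853]
ee_rot: [[0.121, 0.0, 0.993], [-0.993, -0.004, 0.121], [0.004, -1.0, -0.0]]
force: [-1.9, -1.7, 6.5]
opening: 0.0313
```

```bash
python3 st.py
```

```text
time 23.95
position [0.5329, -0.1354, 0.2853]
force [-1.8938, -1.6644, 6.4996]
moment [-0.4766, 0.7056, -0.0123]
opening 0.0313
x [ 0.1206 -0.9927  0.0044] y [ 4.0e-04 -4.4e-03 -1.0e+00] yawx -83.07
```

>>> apply_moves --moves '[{"tx":-0.0001,"ty":0.001,"tz":-0.0006,"ax":0.002,"ay":0.001,"az":0,"claw":0},{"tx":-0.0002,"ty":0.002,"tz":-0.0005,"ax":0.002,"ay":0.001,"az":0,"claw":0},{"tx":-0.0003,"ty":0.003,"tz":-0.0005,"ax":0.002,"ay":0.001,"az":0,"claw":0},{"tx":-0.0005,"ty":0.004,"tz":-0.0004,"ax":0.002,"ay":0.001,"az":0,"claw":0},{"tx":-0.0006,"ty":0.005,"tz":-0.0003,"ax":0.002,"ay":0.001,"az":0,"claw":0}]'

```text
time: 24.37
position: [0.5325, -0.132, 0.2856]
ee_rot: [[0.121, 0.0, 0.993], [-0.993, -0.004, 0.121], [0.004, -1.0, -0.0]]
force: [-2.1, -1.3, 5.3]
opening: 0.0315
```

```bash
python3 st.py
```

```text
time 24.3667
position [0.5325, -0.132, 0.2856]
force [-2.1031, -1.2542, 5.3155]
moment [-0.4781, 0.6825, -0.0107]
opening 0.0315
x [ 0.1209 -0.9927  0.0042] y [ 3.0e-04 -4.2e-03 -1.0e+00] yawx -83.05
```

>>> apply_moves --moves '[{"tx":-0.0001,"ty":0.001,"tz":-0.0006,"ax":0.002,"ay":0,"az":0,"claw":0},{"tx":-0.0002,"ty":0.002,"tz":-0.0005,"ax":0.002,"ay":0,"az":0,"claw":0},{"tx":-0.0003,"ty":0.003,"tz":-0.0005,"ax":0.002,"ay":0,"az":0,"claw":0},{"tx":-0.0005,"ty":0.004,"tz":-0.0004,"ax":0.002,"ay":0,"az":0,"claw":0},{"tx":-0.0006,"ty":0.005,"tz":-0.0003,"ax":0.002,"ay":0,"az":0,"claw":0}]'

```text
time: 24.78
position: [0.532, -0.1285, 0.2859]
ee_rot: [[0.121, 0.001, 0.993], [-0.993, -0.004, 0.121], [0.004, -1.0, 0.0]]
force: [-3.6, -1.9, 6.9]
opening: 0.0316
```

```bash
python3 st.py
```

```text
time 24.7833
position [0.532, -0.1285, 0.2859]
force [-3.5727, -1.9028, 6.8804]
moment [-0.4924, 0.77, -0.032]
opening 0.0316
x [ 0.1213 -0.9926  0.004 ] y [ 6.e-04 -4.e-03 -1.e+00] yawx -83.04
```

>>> apply_moves --moves '[{"tx":-0.0001,"ty":0.001,"tz":-0.0006,"ax":0.002,"ay":0.001,"az":0,"claw":0},{"tx":-0.0002,"ty":0.002,"tz":-0.0005,"ax":0.002,"ay":0.001,"az":0,"claw":0},{"tx":-0.0003,"ty":0.003,"tz":-0.0005,"ax":0.002,"ay":0.001,"az":0,"claw":0},{"tx":-0.0005,"ty":0.004,"tz":-0.0004,"ax":0.002,"ay":0.001,"az":0,"claw":0},{"tx":-0.0006,"ty":0.005,"tz":-0.0003,"ax":0.002,"ay":0.001,"az":0,"claw":0}]'

```text
time: 25.2
position: [0.5316, -0.125, 0.2862]
ee_rot: [[0.121, 0.0, 0.993], [-0.993, -0.004, 0.121], [0.004, -1.0, -0.0]]
force: [-2.6, -0.6, 6.1]
opening: 0.0317
```

```bash
python3 st.py;  python3 - <<'E'
from bench import get_state, viewer
from h import *
F=[]
for n in ("wrist","scene"):
    p=viewer.get_image(n); np.save(f"pics/{n}5.npy",p,allow_pickle=True); cv2.imwrite(f"pics/{n}5.png",p["frame"][:,:,::-1]); s=get_state();F.append(np.r_[s["force"],s["moment"],s["position"][2]])
print(np.round(F,3))
E
```

```text
time 25.2
position [0.5316, -0.125, 0.2862]
force [-2.6212, -0.5899, 6.1144]
moment [-0.4407, 0.6744, -0.0878]
opening 0.0317
x [ 0.1214 -0.9926  0.0036] y [ 4.0e-04 -3.6e-03 -1.0e+00] yawx -83.03
[[-2.279e+00 -7.620e-01  6.076e+00 -3.730e-01  7.550e-01 -4.300e-02
   2.860e-01]
 [-2.595e+00  6.130e-01  7.321e+00 -3.790e-01  7.380e-01 -1.000e-03
   2.860e-01]]
```

View pics/wrist5.png

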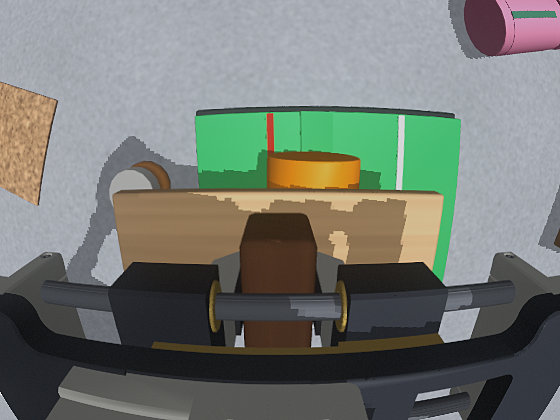

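View pics/scene5.png

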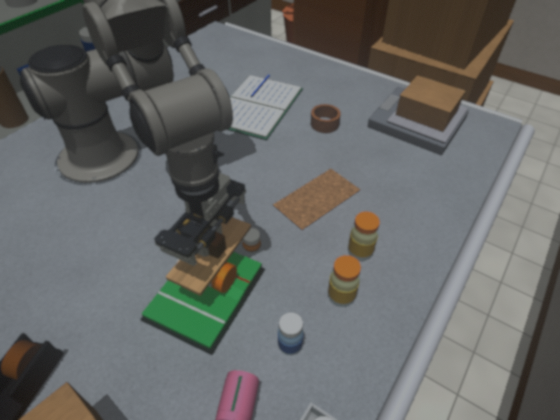

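```bash
cat > jy.py <<'E'
import sys
from h import *
def pf(X,q):
    d=X[...,:2]-q[:2]; a=q[2]; return np.stack([d@[np.cos(a),np.sin(a)],d@[-np.sin(a),np.cos(a)]],-1)
if __name__=="__main__":
    q=np.load("pad.npy"); p=load("wrist5")
    # lines measured in wrist image vs predicted
    print("red",pf(onz(p,[(270,115),(272,150)],.031,True),q).round(4).tolist())
    print("white",pf(onz(p,[(401.5,115),(400,188)],.026,True),q).round(4).tolist())
    print("ramp",pf(onz(p,[(300,118),(333,118)],.029,True),q).round(4).tolist())
    from jar import cyl
    for z in (.060,.063):
      for y in (.066,.070,.074):
        a=q[2]; c=q[:2]+(-.007)*np.array([np.cos(a),np.sin(a)])+y*np.array([-np.sin(a),np.cos(a)])
        h=cv2.convexHull(proj(p,cyl(c[0],c[1],.11,z),True).astype(np.float32))[:,0]
        m=h[h[:,1]<190]; print(z,y,"left",m[:,0].min(),"right",m[:,0].max(),"top",m[:,1].min())
E
python3 jy.py
python3 - <<'E'
from h import *
p=load("wrist5"); cv2.imwrite("pics/w5c.png",cv2.resize(p["frame"][95:205,185:470,::-1],None,fx=2.8,fy=2.8,interpolation=cv2.INTER_CUBIC))
E
```

```text
red [[0.0768, 0.0994], [0.0514, 0.0985]]
white [[0.0788, -0.001], [0.0212, -0.0023]]
ramp [[0.0744, 0.0778], [0.0745, 0.0537]]
0.06 0.066 left 278.0187 right 371.40106 top 153.85887
0.06 0.07 left 271.73767 right 365.38098 top 153.89412
0.06 0.074 left 265.46075 right 359.29877 top 153.94087
0.063 0.066 left 278.04428 right 372.74408 top 154.2956
0.063 0.07 left 271.67264 right 366.64813 top 154.33093
0.063 0.074 left 265.30533 right 360.48746 top 154.37796
```

View pics/w5c.png

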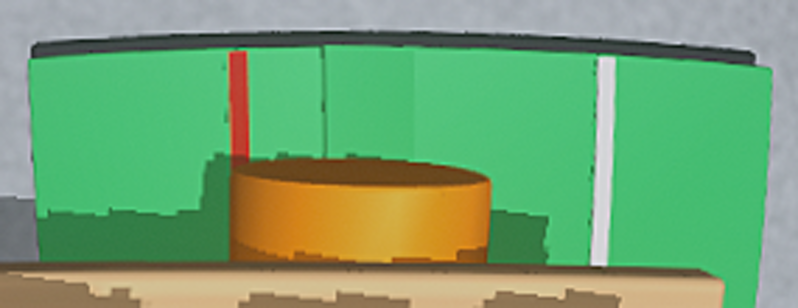

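>>> apply_moves --moves '[{"tx":-0.0001,"ty":0.001,"tz":-0.0006,"ax":0.002,"ay":0.001,"az":0,"claw":0},{"tx":-0.0002,"ty":0.002,"tz":-0.0006,"ax":0.002,"ay":0.001,"az":0,"claw":0},{"tx":-0.0003,"ty":0.003,"tz":-0.0006,"ax":0.002,"ay":0.001,"az":0,"claw":0},{"tx":-0.0004,"ty":0.004,"tz":-0.0005,"ax":0.002,"ay":0.001,"az":0,"claw":0},{"tx":-0.0005,"ty":0.0045,"tz":-0.0005,"ax":0.002,"ay":0.001,"az":0,"claw":0}]'

```text
time: 25.72
position: [0.5312, -0.1217, 0.2864]
ee_rot: [[0.122, 0.0, 0.993], [-0.993, -0.003, 0.122], [0.003, -1.0, -0.0]]
force: [-2.8, -1.4, 6.4]
opening: 0.032
```

```bash
python3 st.py
```

```text
time 25.7167
position [0.5312, -0.1217, 0.2864]
force [-2.8077, -1.4007, 6.4319]
moment [-0.4125, 0.6892, -0.0602]
opening 0.032
x [ 0.1217 -0.9926  0.003 ] y [ 0.    -0.003 -1.   ] yawx -83.01
```

>>> apply_moves --moves '[{"tx":-0.0001,"ty":0.001,"tz":-0.0006,"ax":0.001,"ay":0,"az":0,"claw":0},{"tx":-0.0002,"ty":0.002,"tz":-0.0006,"ax":0.001,"ay":0,"az":0,"claw":0},{"tx":-0.0003,"ty":0.003,"tz":-0.0006,"ax":0.001,"ay":0,"az":0,"claw":0},{"tx":-0.0004,"ty":0.004,"tz":-0.0006,"ax":0.001,"ay":0,"az":0,"claw":0},{"tx":-0.0005,"ty":0.0045,"tz":-0.0006,"ax":0.001,"ay":0,"az":0,"claw":0}]'

```text
time: 26.13
position: [0.5307, -0.1185, 0.2864]
ee_rot: [[0.122, 0.0, 0.993], [-0.993, -0.003, 0.122], [0.003, -1.0, -0.0]]
force: [-3.6, -0.8, 7.1]
opening: 0.0318
```

```bash
python3 st.py
```

```text
time 26.1333
position [0.5307, -0.1185, 0.2864]
force [-3.5527, -0.7752, 7.0509]
moment [-0.3907, 0.7196, -0.0641]
opening 0.0318
x [ 0.1219 -0.9925  0.0032] y [ 3.0e-04 -3.2e-03 -1.0e+00] yawx -83.0
```

>>> apply_moves --moves '[{"tx":-0.0001,"ty":0.001,"tz":-0.0007,"ax":0.001,"ay":0.001,"az":0,"claw":0},{"tx":-0.0002,"ty":0.002,"tz":-0.0007,"ax":0.001,"ay":0.001,"az":0,"claw":0},{"tx":-0.0003,"ty":0.003,"tz":-0.0007,"ax":0.001,"ay":0.001,"az":0,"claw":0},{"tx":-0.0004,"ty":0.004,"tz":-0.0007,"ax":0.001,"ay":0.001,"az":0,"claw":0},{"tx":-0.0005,"ty":0.0045,"tz":-0.0007,"ax":0.001,"ay":0.001,"az":0,"claw":0}]'

```text
time: 26.55
position: [0.5304, -0.1152, 0.2864]
ee_rot: [[0.122, 0.0, 0.993], [-0.993, -0.003, 0.122], [0.003, -1.0, -0.0]]
force: [-3.0, -0.3, 7.4]
opening: 0.0316
```

```bash
python3 st.py
```

```text
time 26.55
position [0.5304, -0.1152, 0.2864]
force [-3.0392, -0.2538, 7.3932]
moment [-0.4032, 0.5864, -0.0835]
opening 0.0316
x [ 0.122  -0.9925  0.0034] y [ 0.     -0.0034 -1.    ] yawx -82.99
```

>>> apply_moves --moves '[{"tx":-0.0001,"ty":0.001,"tz":-0.0006,"ax":0,"ay":0,"az":0,"claw":0},{"tx":-0.0002,"ty":0.002,"tz":-0.0006,"ax":0,"ay":0,"az":0,"claw":0},{"tx":-0.0003,"ty":0.003,"tz":-0.0006,"ax":0,"ay":0,"az":0,"claw":0},{"tx":-0.0004,"ty":0.004,"tz":-0.0006,"ax":0,"ay":0,"az":0,"claw":0},{"tx":-0.0005,"ty":0.005,"tz":-0.0006,"ax":0,"ay":0,"az":0,"claw":0}]'

```text
time: 26.97
position: [0.5299, -0.1115, 0.2864]
ee_rot: [[0.122, 0.0, 0.993], [-0.993, -0.004, 0.122], [0.004, -1.0, -0.0]]
force: [-3.9, -1.1, 6.2]
opening: 0.0314
```

```bash
python3 st.py
```

```text
time 26.9667
position [0.5299, -0.1115, 0.2864]
force [-3.8774, -1.1158, 6.1616]
moment [-0.382, 0.6368, -0.1202]
opening 0.0314
x [ 0.122  -0.9925  0.0042] y [ 3.0e-04 -4.2e-03 -1.0e+00] yawx -82.99
```

>>> apply_moves --moves '[{"tx":-0.0001,"ty":0.0013,"tz":-0.0007,"ax":0.001,"ay":0,"az":0,"claw":0},{"tx":-0.0003,"ty":0.0026,"tz":-0.0007,"ax":0.001,"ay":0,"az":0,"claw":0},{"tx":-0.0004,"ty":0.0039,"tz":-0.0007,"ax":0.001,"ay":0,"az":0,"claw":0},{"tx":-0.0006,"ty":0.0052,"tz":-0.0007,"ax":0.001,"ay":0,"az":0,"claw":0},{"tx":-0.0007,"ty":0.0065,"tz":-0.0007,"ax":0.001,"ay":0,"az":0,"claw":0}]'

```text
time: 27.38
position: [0.5293, -0.1068, 0.2864]
ee_rot: [[0.122, 0.001, 0.993], [-0.993, -0.004, 0.122], [0.004, -1.0, 0.0]]
force: [-3.0, -0.5, 6.5]
opening: 0.0315
```

```bash
python3 st.py
```

```text
time 27.3833
position [0.5293, -0.1068, 0.2864]
force [-2.9818, -0.5379, 6.4989]
moment [-0.3886, 0.6452, -0.1072]
opening 0.0315
x [ 0.122  -0.9925  0.0043] y [ 6.0e-04 -4.3e-03 -1.0e+00] yawx -82.99
```

>>> apply_moves --moves '[{"tx":-0.0001,"ty":0.0013,"tz":-0.0007,"ax":0.001,"ay":0.001,"az":0,"claw":0},{"tx":-0.0003,"ty":0.0026,"tz":-0.0007,"ax":0.001,"ay":0.001,"az":0,"claw":0},{"tx":-0.0004,"ty":0.0039,"tz":-0.0007,"ax":0.001,"ay":0.001,"az":0,"claw":0},{"tx":-0.0006,"ty":0.0052,"tz":-0.0007,"ax":0.001,"ay":0.001,"az":0,"claw":0},{"tx":-0.0007,"ty":0.0065,"tz":-0.0007,"ax":0.001,"ay":0.001,"az":0,"claw":0}]'

```text
time: 27.8
position: [0.5288, -0.102, 0.2864]
ee_rot: [[0.122, 0.001, 0.993], [-0.993, -0.004, 0.122], [0.004, -1.0, 0.0]]
force: [-3.7, -0.6, 6.8]
opening: 0.0318
```

```bash
python3 st.py
```

```text
time 27.8
position [0.5288, -0.102, 0.2864]
force [-3.7037, -0.5534, 6.8188]
moment [-0.4642, 0.5844, -0.0949]
opening 0.0318
x [ 0.122  -0.9925  0.0045] y [ 6.0e-04 -4.4e-03 -1.0e+00] yawx -82.99
```

>>> apply_moves --moves '[{"tx":-0.0001,"ty":0.0013,"tz":-0.0007,"ax":0.001,"ay":0.001,"az":0,"claw":0},{"tx":-0.0003,"ty":0.0026,"tz":-0.0007,"ax":0.001,"ay":0.001,"az":0,"claw":0},{"tx":-0.0004,"ty":0.0039,"tz":-0.0007,"ax":0.001,"ay":0.001,"az":0,"claw":0},{"tx":-0.0006,"ty":0.0052,"tz":-0.0007,"ax":0.001,"ay":0.001,"az":0,"claw":0},{"tx":-0.0007,"ty":0.0065,"tz":-0.0007,"ax":0.001,"ay":0.001,"az":0,"claw":0}]'

```text
time: 28.22
position: [0.5283, -0.0972, 0.2864]
ee_rot: [[0.122, 0.0, 0.993], [-0.993, -0.005, 0.122], [0.005, -1.0, -0.0]]
force: [-2.7, 0.2, 6.6]
opening: 0.0318
```

```bash
python3 st.py
```

```text
time 28.2167
position [0.5283, -0.0972, 0.2864]
force [-2.7165, 0.2439, 6.6317]
moment [-0.3941, 0.5091, -0.133]
opening 0.0318
x [ 0.122  -0.9925  0.0046] y [ 5.0e-04 -4.5e-03 -1.0e+00] yawx -82.99
```

>>> apply_moves --moves '[{"tx":-0.0001,"ty":0.0013,"tz":-0.0007,"ax":0.001,"ay":0.001,"az":0,"claw":0},{"tx":-0.0003,"ty":0.0026,"tz":-0.0007,"ax":0.001,"ay":0.001,"az":0,"claw":0},{"tx":-0.0004,"ty":0.0039,"tz":-0.0007,"ax":0.001,"ay":0.001,"az":0,"claw":0},{"tx":-0.0006,"ty":0.0052,"tz":-0.0007,"ax":0.001,"ay":0.001,"az":0,"claw":0},{"tx":-0.0007,"ty":0.0065,"tz":-0.0007,"ax":0.001,"ay":0.001,"az":0,"claw":0}]'

```text
time: 28.63
position: [0.5278, -0.0924, 0.2864]
ee_rot: [[0.122, 0.0, 0.993], [-0.993, -0.005, 0.122], [0.005, -1.0, -0.0]]
force: [-3.6, -0.7, 5.9]
opening: 0.0316
```

>>> apply_moves --moves '[{"tx":-0.0001,"ty":0.0013,"tz":-0.0007,"ax":0.001,"ay":0.001,"az":0,"claw":0},{"tx":-0.0003,"ty":0.0026,"tz":-0.0007,"ax":0.001,"ay":0.001,"az":0,"claw":0},{"tx":-0.0004,"ty":0.0039,"tz":-0.0007,"ax":0.001,"ay":0.001,"az":0,"claw":0},{"tx":-0.0006,"ty":0.0052,"tz":-0.0007,"ax":0.001,"ay":0.001,"az":0,"claw":0},{"tx":-0.0007,"ty":0.0065,"tz":-0.0007,"ax":0.001,"ay":0.001,"az":0,"claw":0}]'

```text
time: 29.05
position: [0.5273, -0.0877, 0.2864]
ee_rot: [[0.122, 0.0, 0.993], [-0.993, -0.005, 0.122], [0.005, -1.0, -0.0]]
force: [-3.9, -1.0, 6.7]
opening: 0.0317
```

```bash
cat > snap.py <<'E'
import sys
from bench import get_state, viewer
from h import *
k=sys.argv[1]; F=[]
for n in sys.argv[2:]:
    p=viewer.get_image(n); np.save(f"pics/{n}{k}.npy",p,allow_pickle=True); cv2.imwrite(f"pics/{n}{k}.png",p["frame"][:,:,::-1]); s=get_state();F.append(np.r_[s["force"],s["moment"],s["position"][2]])
print(np.round(F,3))
p=load(f"wrist{k}"); cv2.imwrite(f"pics/w{k}c.png",cv2.resize(p["frame"][95:205,185:470,::-1],None,fx=2.8,fy=2.8,interpolation=cv2.INTER_CUBIC))
E
python3 st.py; python3 snap.py 6 wrist scene
```

```text
time 29.05
position [0.5273, -0.0877, 0.2864]
force [-3.9197, -0.9837, 6.7242]
moment [-0.4724, 0.6048, -0.1541]
opening 0.0317
x [ 0.1221 -0.9925  0.0048] y [ 3.0e-04 -4.8e-03 -1.0e+00] yawx -82.99
[[-3.068  0.34   6.252 -0.405  0.478 -0.138  0.286]
 [-2.824 -0.653  7.278 -0.379  0.602 -0.146  0.286]]
```

View pics/w6c.png

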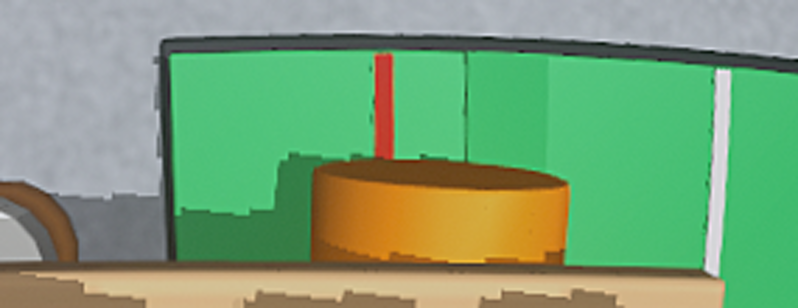

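Run:
```python
from h import *
from jar import cyl
q=np.load("pad.npy"); p=load("wrist6"); a=q[2]
for y in (.088,.092,.096,.1):
    c=q[:2]+(-.007)*np.array([np.cos(a),np.sin(a)])+y*np.array([-np.sin(a),np.cos(a)])
    h=cv2.convexHull(proj(p,cyl(c[0],c[1],.11,.0615),True).astype(np.float32))[:,0]; m=h[h[:,1]<188]
    print(y,"left",m[:,0].min(),"right",m[:,0].max())
for nm,y,z in (("white",0,.026),("red",.1,.032)):
    P=[np.r_[q[:2]+x*np.array([np.cos(a),np.sin(a)])+y*np.array([-np.sin(a),np.cos(a)]),z] for x in (.075,.06)]
    print(nm,proj(p,P,True).round(1).tolist())
```

```text
0.088 left 302.13477 right 394.69583
0.092 left 295.94098 right 388.83463
0.096 left 289.67587 right 382.8972
0.1 left 283.36444 right 376.95847
white [[441.9, 124.0], [441.1, 142.4]]
red [[321.4, 118.4], [321.4, 139.0]]
```

>>> apply_moves --moves '[{"tx":-0.0001,"ty":0.0013,"tz":-0.0007,"ax":0.001,"ay":0.001,"az":0,"claw":0},{"tx":-0.0003,"ty":0.0026,"tz":-0.0007,"ax":0.001,"ay":0.001,"az":0,"claw":0},{"tx":-0.0004,"ty":0.0039,"tz":-0.0007,"ax":0.001,"ay":0.001,"az":0,"claw":0},{"tx":-0.0006,"ty":0.0052,"tz":-0.0007,"ax":0.001,"ay":0.001,"az":0,"claw":0},{"tx":-0.0007,"ty":0.0065,"tz":-0.0007,"ax":0.001,"ay":0.001,"az":0,"claw":0}]'

```text
time: 29.57
position: [0.5267, -0.0828, 0.2864]
ee_rot: [[0.122, 0.0, 0.993], [-0.992, -0.005, 0.122], [0.005, -1.0, -0.0]]
force: [-3.0, -0.2, 6.5]
opening: 0.0314
```

>>> apply_moves --moves '[{"tx":-0.0001,"ty":0.0013,"tz":-0.0007,"ax":0.001,"ay":0.001,"az":0,"claw":0},{"tx":-0.0003,"ty":0.0026,"tz":-0.0007,"ax":0.001,"ay":0.001,"az":0,"claw":0},{"tx":-0.0004,"ty":0.0039,"tz":-0.0007,"ax":0.001,"ay":0.001,"az":0,"claw":0},{"tx":-0.0006,"ty":0.0052,"tz":-0.0007,"ax":0.001,"ay":0.001,"az":0,"claw":0},{"tx":-0.0007,"ty":0.0065,"tz":-0.0007,"ax":0.001,"ay":0.001,"az":0,"claw":0}]'

```text
time: 29.98
position: [0.5262, -0.078, 0.2863]
ee_rot: [[0.122, 0.0, 0.993], [-0.993, -0.005, 0.122], [0.005, -1.0, -0.0]]
force: [-2.5, -0.6, 6.1]
opening: 0.0316
```

>>> apply_moves --moves '[{"tx":-0.0001,"ty":0.0013,"tz":-0.0007,"ax":0.001,"ay":0.001,"az":0,"claw":0},{"tx":-0.0003,"ty":0.0026,"tz":-0.0007,"ax":0.001,"ay":0.001,"az":0,"claw":0},{"tx":-0.0004,"ty":0.0039,"tz":-0.0007,"ax":0.001,"ay":0.001,"az":0,"claw":0},{"tx":-0.0005,"ty":0.005,"tz":-0.0007,"ax":0.001,"ay":0.001,"az":0,"claw":0},{"tx":-0.0005,"ty":0.005,"tz":-0.0007,"ax":0.001,"ay":0.001,"az":0,"claw":0}]'

```text
time: 30.4
position: [0.5258, -0.0743, 0.2863]
ee_rot: [[0.122, -0.0, 0.993], [-0.992, -0.005, 0.122], [0.005, -1.0, -0.001]]
force: [-2.8, -0.5, 6.6]
opening: 0.0316
```

```bash
python3 st.py; python3 snap.py 7 wrist scene
python3 - <<'E'
from h import *
from jar import cyl
q=np.load("pad.npy"); p=load("wrist7"); a=q[2]
for y in (.092,.096,.1,.104):
    c=q[:2]+(-.007)*np.array([np.cos(a),np.sin(a)])+y*np.array([-np.sin(a),np.cos(a)])
    h=cv2.convexHull(proj(p,cyl(c[0],c[1],.11,.0615),True).astype(np.float32))[:,0]; m=h[h[:,1]<188]
    print(y,"left",m[:,0].min(),"right",m[:,0].max())
for nm,y,z in (("white",0,.026),("red",.1,.032)):
    P=[np.r_[q[:2]+x*np.array([np.cos(a),np.sin(a)])+y*np.array([-np.sin(a),np.cos(a)]),z] for x in (.075,.06)]
    print(nm,proj(p,P,True).round(1).tolist())
E
```

```text
time 30.4
position [0.5258, -0.0743, 0.2863]
force [-2.7661, -0.506, 6.5979]
moment [-0.4332, 0.5135, -0.1733]
opening 0.0316
x [ 0.1222 -0.9925  0.0049] y [-0.     -0.0049 -1.    ] yawx -82.98
[[-3.073 -0.317  7.06  -0.475  0.518 -0.154  0.286]
 [-3.256 -0.593  6.078 -0.518  0.519 -0.119  0.286]]
0.092 left 316.7336 right 408.26334
0.096 left 310.5899 right 402.59204
0.1 left 304.42215 right 396.8395
0.104 left 298.23456 right 391.00766
white [[455.7, 125.7], [454.9, 143.9]]
red [[339.8, 119.2], [339.7, 139.7]]
```

View pics/w7c.png

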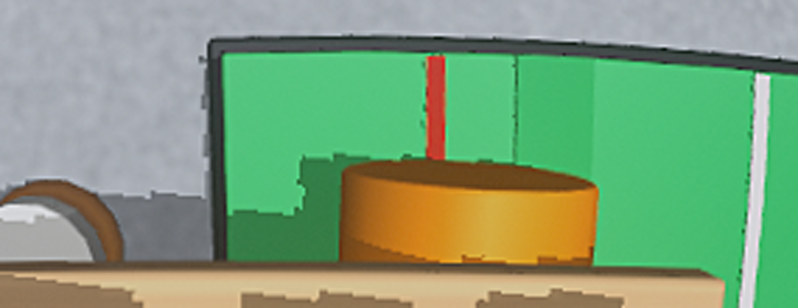

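View pics/scene7.png

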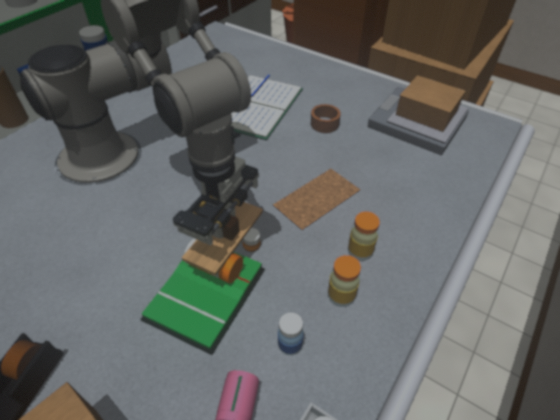

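>>> apply_moves --moves '[{"tx":0,"ty":0,"tz":0.001,"ax":0,"ay":0,"az":0,"claw":0},{"tx":0,"ty":0,"tz":0.003,"ax":0,"ay":0,"az":0,"claw":0},{"tx":0,"ty":0,"tz":0.006,"ax":0,"ay":0,"az":0,"claw":0},{"tx":0,"ty":0,"tz":0.01,"ax":0,"ay":0,"az":0,"claw":0},{"tx":0,"ty":0,"tz":0.02,"ax":0,"ay":0,"az":0,"claw":0}]'

```text
time: 30.92
position: [0.5256, -0.0742, 0.3005]
ee_rot: [[0.122, -0.002, 0.993], [-0.992, -0.004, 0.122], [0.004, -1.0, -0.003]]
force: [-0.9, -0.6, -3.2]
opening: 0.0319
```

>>> apply_moves --moves '[{"tx":0,"ty":0,"tz":0.02,"ax":0,"ay":0,"az":0,"claw":0},{"tx":0,"ty":0,"tz":0.04,"ax":0,"ay":0,"az":0,"claw":0},{"tx":0,"ty":0,"tz":0.06,"ax":0,"ay":0,"az":0,"claw":0},{"tx":0,"ty":0,"tz":0.07,"ax":0,"ay":0,"az":0,"claw":0},{"tx":0,"ty":0,"tz":0.07,"ax":0,"ay":0,"az":0,"claw":0}]'

```text
time: 31.33
position: [0.526, -0.0742, 0.355]
ee_rot: [[0.122, 0.001, 0.992], [-0.992, -0.005, 0.122], [0.005, -1.0, 0.001]]
force: [0.3, -0.1, -2.7]
opening: 0.0314
```

```bash
python3 st.py; python3 snap.py 8 wrist scene
```

```text
time 31.3333
position [0.526, -0.0742, 0.355]
force [0.3495, -0.0956, -2.7274]
moment [-0.0156, -0.0297, -0.0261]
opening 0.0314
x [ 0.1223 -0.9925  0.0053] y [ 0.0015 -0.0051 -1.    ] yawx -82.98
[[-0.137 -0.3   -3.86   0.027 -0.028  0.022  0.354]
 [-0.162 -0.235 -2.865 -0.033  0.045 -0.031  0.353]]
```

View pics/wrist8.png

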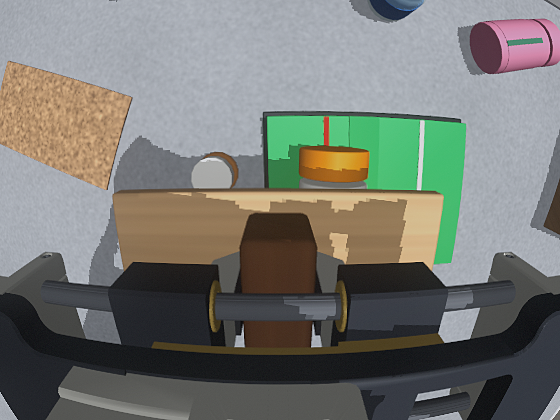

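View pics/scene8.png

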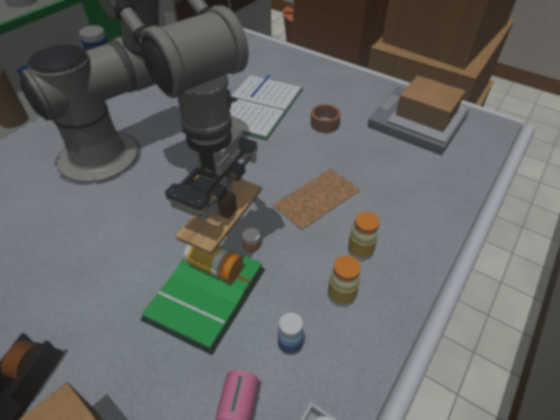

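>>> apply_moves --moves '[{"tx":0.01,"ty":0.045,"tz":0,"ax":0,"ay":0,"az":-0.06,"claw":0},{"tx":0.02,"ty":0.09,"tz":0,"ax":0,"ay":0,"az":-0.12,"claw":0},{"tx":0.03,"ty":0.135,"tz":0,"ax":0,"ay":0,"az":-0.18,"claw":0},{"tx":0.04,"ty":0.18,"tz":0,"ax":0,"ay":0,"az":-0.24,"claw":0},{"tx":0.05,"ty":0.225,"tz":0,"ax":0,"ay":0,"az":-0.3,"claw":0}]'

```text
time: 31.85
position: [0.5628, 0.0962, 0.3514]
ee_rot: [[-0.116, -0.006, 0.993], [-0.993, -0.003, -0.116], [0.004, -1.0, -0.005]]
force: [0.8, -0.6, -1.7]
opening: 0.032
```

```bash
python3 st.py
```

```text
time 31.85
position [0.5628, 0.0962, 0.3514]
force [0.8206, -0.631, -1.663]
moment [0.0158, -0.0987, -0.0067]
opening 0.032
x [-0.1155 -0.9933  0.004 ] y [-0.0057 -0.0034 -1.    ] yawx -96.63
```

>>> apply_moves --moves '[{"tx":0.015,"ty":0.05,"tz":0,"ax":0,"ay":0,"az":-0.06,"claw":0},{"tx":0.027,"ty":0.1,"tz":0,"ax":0,"ay":0,"az":-0.12,"claw":0},{"tx":0.037,"ty":0.148,"tz":-0.02,"ax":0,"ay":0,"az":-0.177,"claw":0},{"tx":0.037,"ty":0.148,"tz":-0.05,"ax":0,"ay":0,"az":-0.177,"claw":0},{"tx":0.037,"ty":0.148,"tz":-0.08,"ax":0,"ay":0,"az":-0.177,"claw":0}]'

```text
time: 32.27
position: [0.5902, 0.2097, 0.2894]
ee_rot: [[-0.249, -0.007, 0.969], [-0.969, -0.002, -0.249], [0.004, -1.0, -0.006]]
force: [0.4, 0.2, -2.6]
opening: 0.0315
```

>>> apply_moves --moves '[{"tx":0,"ty":0,"tz":-0.03,"ax":0,"ay":0,"az":0,"claw":0},{"tx":0,"ty":0,"tz":-0.05,"ax":0,"ay":0,"az":0,"claw":0},{"tx":0,"ty":0,"tz":-0.06,"ax":0,"ay":0,"az":0,"claw":0},{"tx":0,"ty":0,"tz":-0.06,"ax":0,"ay":0,"az":0,"claw":0},{"tx":0,"ty":0,"tz":-0.06,"ax":0,"ay":0,"az":0,"claw":0}]'

```text
time: 32.68
position: [0.5903, 0.2096, 0.2441]
ee_rot: [[-0.249, -0.007, 0.969], [-0.969, -0.003, -0.249], [0.004, -1.0, -0.006]]
force: [1.0, -0.5, -3.1]
opening: 0.0316
```

```bash
python3 st.py; python3 snap.py 9 wrist top scene
```

```text
time 32.6833
position [0.5903, 0.2096, 0.2441]
force [0.9836, -0.5368, -3.1276]
moment [0.0337, -0.0367, 0.019]
opening 0.0316
x [-0.2488 -0.9685  0.0044] y [-0.0074 -0.0027 -1.    ] yawx -104.41
[[ 1.135  0.357 -2.729 -0.007  0.01  -0.009  0.245]
 [-0.324  0.69  -2.072  0.047  0.022  0.013  0.246]
 [-0.238  1.339 -3.297  0.066  0.04   0.013  0.246]]
```

View pics/wrist9.png

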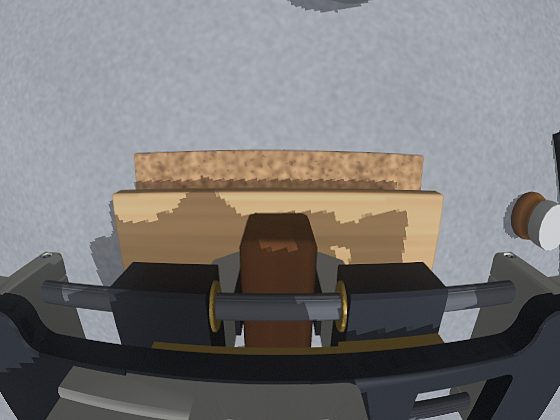

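View pics/scene9.png

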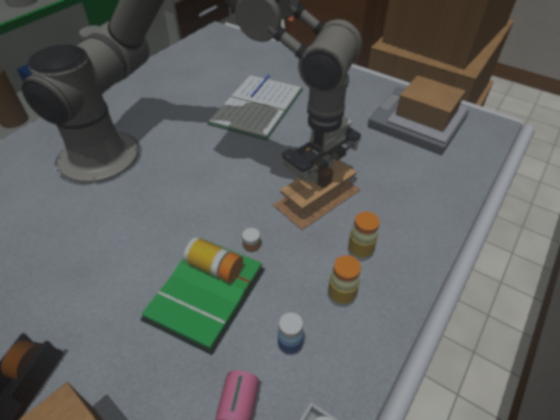

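Run:
```python
from h import *
t=load("top9"); s=load("scene9")
def crop(p,x0,y0,x1,y1,k,n): cv2.imwrite(f"pics/{n}.png",cv2.convertScaleAbs(cv2.resize(p["frame"][y0:y1,x0:x1,::-1],None,fx=k,fy=k,interpolation=cv2.INTER_CUBIC),alpha=1.5))
crop(t,310,195,420,285,7,"k_top"); crop(s,140,230,270,350,6,"k_scene")
```

```text
(no output)
```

View pics/k_top.png

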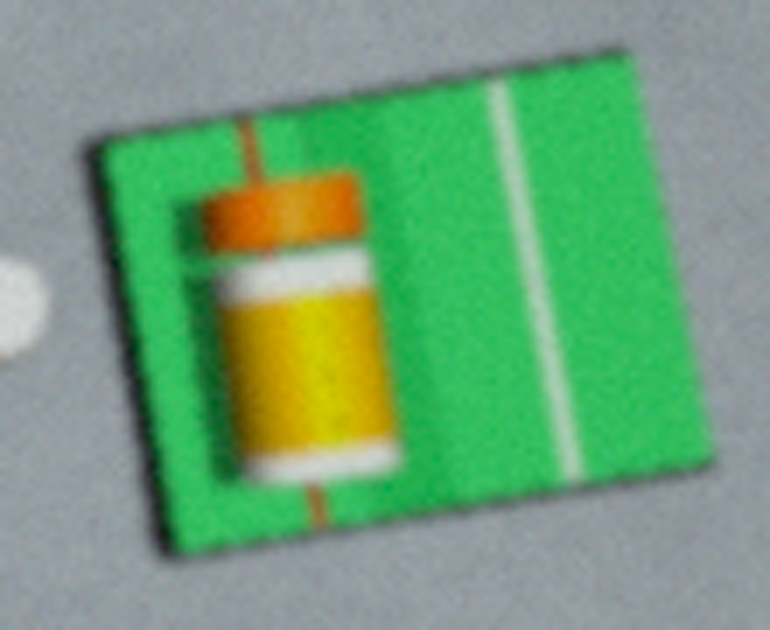

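View pics/k_scene.png

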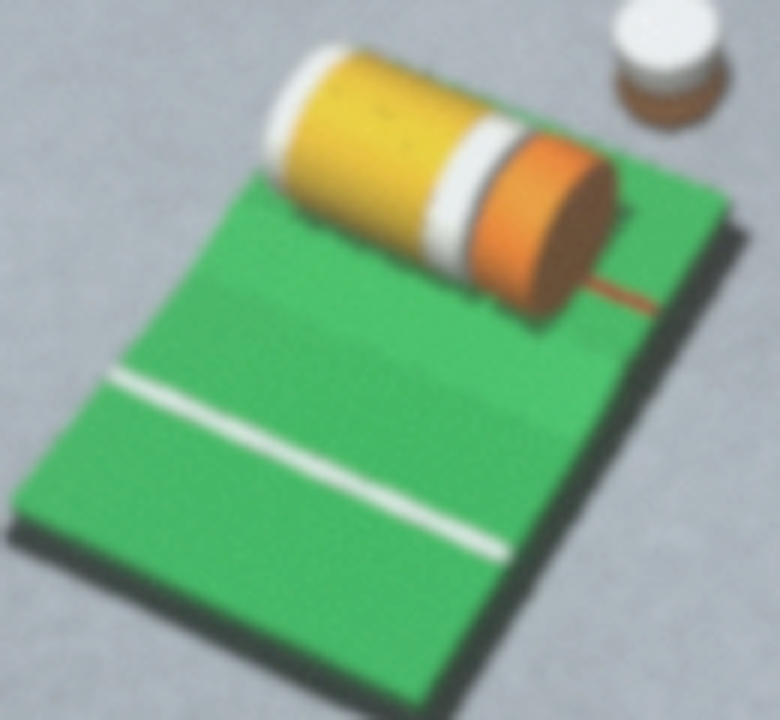

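Run:
```python
from jar import *
t=load("top9"); s=load("scene9"); q=np.load("pad.npy"); a=q[2]
A=np.array([(205,215),(218,290),(230,370),(243,450),(362,200),(372,270),(385,360),(398,440),(280,180),(325,478)])/7+[310,195]-.43
B=np.array([(420,78),(500,108),(580,143),(290,195),(370,240),(450,275),(500,303),(618,175),(615,210),(545,322),(268,140),(300,70)])/6+[140,230]-.43
for z in (.0615,.064):
  for o in ([(t,A)],[(s,B)],[(t,A),(s,B)]):
    x,r=fit(o,z,[.53,-.12,.12]); d=x[:2]-q[:2]
    print(z,x.round(4),"in pad:",(d@[np.cos(a),np.sin(a)]).round(4),(d@[-np.sin(a),np.cos(a)]).round(4),"dyaw",(x[2]-a).round(3))
```

```text
0.0615 [ 0.5312 -0.1223  0.1067] in pad: -0.0039 0.0987 dyaw -0.034
0.0615 [ 0.5309 -0.1218  0.0883] in pad: -0.0042 0.0992 dyaw -0.052
0.0615 [ 0.531  -0.1221  0.0998] in pad: -0.004 0.0989 dyaw -0.041
0.064 [ 0.5311 -0.1219  0.1066] in pad: -0.0039 0.0991 dyaw -0.034
0.064 [ 0.5322 -0.123   0.0875] in pad: -0.003 0.0979 dyaw -0.053
0.064 [ 0.5317 -0.1226  0.0951] in pad: -0.0034 0.0984 dyaw -0.046
```

>>> apply_moves --moves '[{"tx":0,"ty":-0.002,"tz":-0.015,"ax":0,"ay":-0.008,"az":0,"claw":0},{"tx":0,"ty":-0.002,"tz":-0.03,"ax":0,"ay":-0.008,"az":0,"claw":0},{"tx":0,"ty":-0.002,"tz":-0.045,"ax":0,"ay":-0.008,"az":0,"claw":0},{"tx":0,"ty":-0.002,"tz":-0.053,"ax":0,"ay":-0.008,"az":0,"claw":0},{"tx":0,"ty":-0.002,"tz":-0.053,"ax":0,"ay":-0.008,"az":0,"claw":0}]'

```text
time: 33.25
position: [0.59, 0.208, 0.204]
ee_rot: [[-0.249, -0.002, 0.969], [-0.969, -0.003, -0.249], [0.003, -1.0, -0.001]]
force: [-0.4, 0.9, -2.9]
opening: 0.0318
```

```bash
python3 st.py
```

```text
time 33.25
position [0.59, 0.208, 0.204]
force [-0.3521, 0.9428, -2.8762]
moment [0.0221, 0.0765, 0.0124]
opening 0.0318
x [-0.2489 -0.9685  0.003 ] y [-0.0016 -0.0027 -1.    ] yawx -104.41
```

>>> apply_moves --moves '[{"tx":0,"ty":0,"tz":-0.001,"ax":0,"ay":0,"az":0,"claw":0},{"tx":0,"ty":0,"tz":-0.002,"ax":0,"ay":0,"az":0,"claw":0},{"tx":0,"ty":0,"tz":-0.003,"ax":0,"ay":0,"az":0,"claw":0},{"tx":0,"ty":0,"tz":-0.004,"ax":0,"ay":0,"az":0,"claw":0},{"tx":0,"ty":0,"tz":-0.004,"ax":0,"ay":0,"az":0,"claw":0}]'

```text
time: 33.67
position: [0.5901, 0.2081, 0.2012]
ee_rot: [[-0.249, -0.001, 0.969], [-0.969, -0.003, -0.249], [0.003, -1.0, -0.001]]
force: [-0.2, -0.5, -2.7]
opening: 0.0319
```

>>> apply_moves --moves '[{"tx":0,"ty":0,"tz":-0.0005,"ax":0,"ay":0,"az":0,"claw":0},{"tx":0,"ty":0,"tz":-0.001,"ax":0,"ay":0,"az":0,"claw":0},{"tx":0,"ty":0,"tz":-0.0015,"ax":0,"ay":0,"az":0,"claw":0},{"tx":0,"ty":0,"tz":-0.0015,"ax":0,"ay":0,"az":0,"claw":0},{"tx":0,"ty":0,"tz":-0.0015,"ax":0,"ay":0,"az":0,"claw":0}]'

```text
time: 34.08
position: [0.5901, 0.2081, 0.2001]
ee_rot: [[-0.249, -0.001, 0.969], [-0.969, -0.003, -0.249], [0.003, -1.0, -0.001]]
force: [-0.1, 0.2, -2.8]
opening: 0.0316
```

>>> apply_moves --moves '[{"tx":0,"ty":0,"tz":-0.0005,"ax":0,"ay":0,"az":0,"claw":0},{"tx":0,"ty":0,"tz":-0.001,"ax":0,"ay":0,"az":0,"claw":0},{"tx":0,"ty":0,"tz":-0.0015,"ax":0,"ay":0,"az":0,"claw":0},{"tx":0,"ty":0,"tz":-0.0015,"ax":0,"ay":0,"az":0,"claw":0},{"tx":0,"ty":0,"tz":-0.0015,"ax":0,"ay":0,"az":0,"claw":0}]'

```text
time: 34.5
position: [0.5901, 0.208, 0.1999]
ee_rot: [[-0.249, -0.001, 0.969], [-0.969, -0.003, -0.249], [0.003, -1.0, -0.0]]
force: [-2.8, -1.7, 5.4]
opening: 0.0316
```

Contact with the mat. Release.

>>> apply_moves --moves '[{"tx":0,"ty":0,"tz":0,"ax":0,"ay":0,"az":0,"claw":0.4},{"tx":0,"ty":0,"tz":0,"ax":0,"ay":0,"az":0,"claw":0.6},{"tx":0,"ty":0,"tz":0,"ax":0,"ay":0,"az":0,"claw":0.8},{"tx":0,"ty":0,"tz":0,"ax":0,"ay":0,"az":0,"claw":1},{"tx":0,"ty":0,"tz":0,"ax":0,"ay":0,"az":0,"claw":1}]'

```text
time: 34.92
position: [0.5901, 0.208, 0.1997]
ee_rot: [[-0.249, -0.001, 0.969], [-0.969, -0.003, -0.249], [0.003, -1.0, -0.0]]
force: [0.4, -0.5, -0.5]
opening: 0.0591
```

>>> apply_moves --moves '[{"tx":0,"ty":0,"tz":0,"ax":0,"ay":0,"az":0,"claw":1},{"tx":0,"ty":0,"tz":0,"ax":0,"ay":0,"az":0,"claw":1},{"tx":0,"ty":0,"tz":0,"ax":0,"ay":0,"az":0,"claw":1},{"tx":0,"ty":0,"tz":0,"ax":0,"ay":0,"az":0,"claw":1},{"tx":0,"ty":0,"tz":0,"ax":0,"ay":0,"az":0,"claw":1}]'

```text
time: 35.33
position: [0.5901, 0.208, 0.1997]
ee_rot: [[-0.249, -0.001, 0.969], [-0.969, -0.003, -0.249], [0.003, -1.0, -0.0]]
force: [-0.6, -0.7, -1.4]
opening: 0.0903
```

>>> apply_moves --moves '[{"tx":0,"ty":0,"tz":0.01,"ax":0,"ay":0,"az":0,"claw":1},{"tx":0,"ty":0,"tz":0.03,"ax":0,"ay":0,"az":0,"claw":1},{"tx":0,"ty":0,"tz":0.06,"ax":0,"ay":0,"az":0,"claw":1},{"tx":0,"ty":0,"tz":0.1,"ax":0,"ay":0,"az":0,"claw":1},{"tx":0,"ty":0,"tz":0.14,"ax":0,"ay":0,"az":0,"claw":1}]'

```text
time: 35.75
position: [0.5899, 0.208, 0.3059]
ee_rot: [[-0.249, -0.002, 0.969], [-0.969, -0.003, -0.249], [0.003, -1.0, -0.001]]
force: [0.8, -0.2, -0.5]
opening: 0.092
```

>>> apply_moves --moves '[{"tx":-0.02,"ty":0,"tz":0.03,"ax":0,"ay":0,"az":0,"claw":1},{"tx":-0.04,"ty":0,"tz":0.06,"ax":0,"ay":0,"az":0,"claw":1},{"tx":-0.06,"ty":0,"tz":0.08,"ax":0,"ay":0,"az":0,"claw":1},{"tx":-0.06,"ty":0,"tz":0.08,"ax":0,"ay":0,"az":0,"claw":1},{"tx":-0.06,"ty":0,"tz":0.08,"ax":0,"ay":0,"az":0,"claw":1}]'

```text
time: 36.17
position: [0.5446, 0.2081, 0.3674]
ee_rot: [[-0.248, 0.001, 0.969], [-0.969, -0.002, -0.248], [0.002, -1.0, 0.002]]
force: [0.9, 0.4, 0.8]
opening: 0.0919
```

```bash
python3 st.py; python3 snap.py 10 wrist top scene
```

```text
time 36.1667
position [0.5446, 0.2081, 0.3674]
force [0.9457, 0.3692, 0.792]
moment [0.0917, 0.0361, -0.0107]
opening 0.0919
x [-0.2485 -0.9686  0.0018] y [ 0.001  -0.0021 -1.    ] yawx -104.39
[[-0.455 -0.783 -0.271  0.053  0.005  0.06   0.366]
 [-0.231 -0.487 -0.028  0.032  0.028  0.041  0.365]
 [-0.497 -0.246  0.075  0.009 -0.007 -0.044  0.365]]
```

View pics/scene10.png

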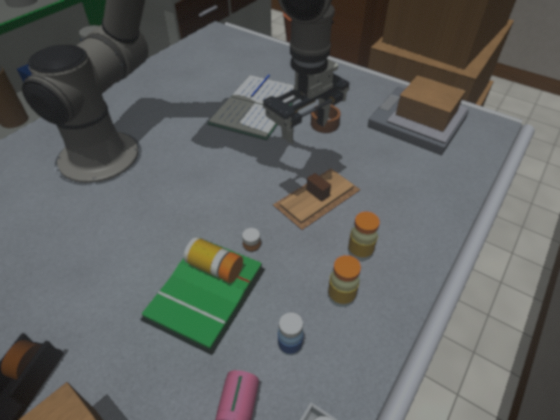

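View pics/wrist10.png

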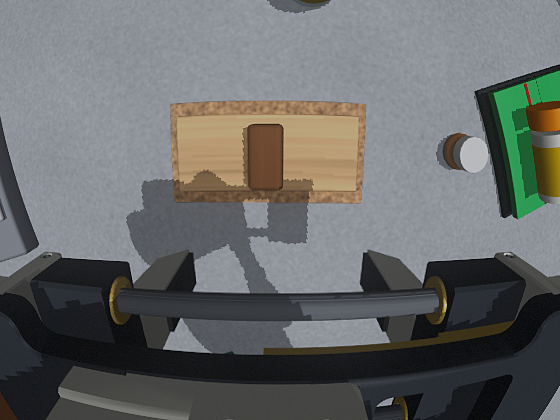

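View pics/top10.png

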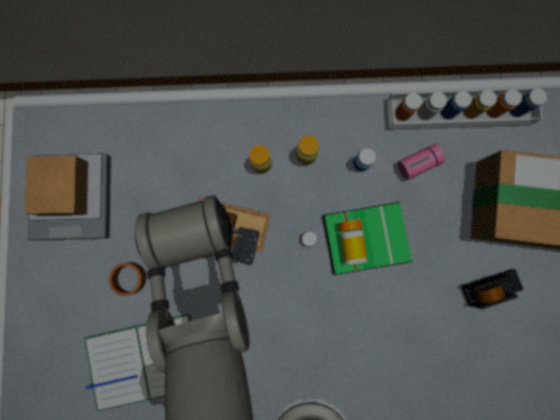

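The last pictures show the board flat and centred on the mat (wrist view, about (265,153)) and the jar on the red line (scene view, about (213,259)). The other goods are where they stood, so I am handing in.

```bash
python3 -c "
from bench import close_job; print(close_job())"
```

```text
the job is handed in; nothing more can be done
None
```

I pressed the label on and handed the job in at about 36 s. No verdict is reported, so the results below are from my own readings and pictures.

- **Pressing:** I held the board by its handle, pressed on the jar at the white line with about 8 to 10 N, and rolled it to the red line. At the end of each move the force was roughly 8 to 11 N. These are noisy readings, and I have none from within the moves.
- **Jar:** after the board was lifted, both cameras together put its centre about 1 mm short of the red line. It was 4 mm off along the line and turned about 0.04 rad (limit 0.14).
- **Board:** it lies released, flat and centred on the cork mat, and the gripper is clear of everything. I judged this by eye from the wrist picture and the release position, not by a separate fit.
- **Other goods:** none looked moved in the last pictures. The tape roll was clear of the arm in both.

Two readings I could not fully explain:
- **Sideways force:** about 2 to 4 N acted along the line while pressing.
- **Rise of the red half:** the fit to the first pictures put it 5 mm higher, but the arm climbed about 6.5 mm.

Neither had a visible effect on the result.

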